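Seal the sample cassettes in the spring press

ROBOT

A 6-joint arm with a two-finger parallel gripper is mounted at the origin on the work surface; the furniture and walls round the work are solid. World frame = base frame: x ahead of the robot, y to its left, z up, the work surface at z = 0. Lengths are in m, angles in degrees, forces in N, time in s.
With the tool pointing down it reaches from about 0.25 to 0.725 m from the base axis. Payload 9.7 kg.
Tool frame: the origin (TCP) lies midway between the tips of the shut fingers; the grasp point (between the pads) lies bot.grasp_offset behind it (bot.grasp_offset is the distance from the TCP to the grasp point, in m); x points along the fingers, y is the direction in which the jaws open and shut, and the axes are right-handed (so a half turn about x gives the same grasp; the last joint's range is limited). The gripper opens to 85 mm and grips with 20 to 120 N. Pads are 22 mm wide; open, the fingers measure 114 mm over their backs; the gripper's body (76 mm by 85 mm) begins 54 mm behind the grasp point. The pads swing forward as they close: fully open they stand 13 mm farther back than shut.
Start: joints at [-73.339, 4.979, 10.078, 95.1, 0, 90], TCP at [0.158, -0.527, 0.231] pointing down, gripper open.
Joint ranges: [-179.16, 179.16], [-48.56, 103.87], [-65.8, 70.77], [-126.05, 130.52], [-82.76, 87.17], [-180, 180]. Speed limits (degrees/s): [127.2, 127.2, 147.25, 180, 180, 180].

INTERFACE

Orientations are given as [roll, pitch, yaw] about the fixed x, y, z axes, in that order (R = Rz(yaw) Ry(pitch) Rx(roll)).
In Python, from workcell import status, camera, bot gives the robot as it stands.
- The arm moves only by the shell command python3 -m jog 'ROWS' [OPENING] [FORCE]. ROWS is text: rows parted by semicolons, each of 4 numbers parted by spaces: the shift along the tool's x, y, z in mm, then the turn about the tool's x in degrees. A call has exactly 8 rows; each row is the pose to reach, as a shift and turn from the pose commanded when the call began, along the tool's axes at that moment; what a row does not reach only later rows make up. A row lasts 1/8 s, in which the tool goes at most 62.5 mm and 10.7 degrees, less where a joint would pass 70% of its speed; a pose out of reach is approached as far as the arm can. A call with a gripper value outside its range is refused whole. OPENING is the opening, from 0 (shut) to 1 (fully open), set as the call begins (- or left out, the last holds). The fingers move at their own pace and stop on an object; FORCE is the grip in N (left out, the last holds). Time passes only in rows, so rows that repeat a pose let the fingers close, or fill a call up. It gives the time, the measured TCP pose, the force and the opening at its end, in the units of the state.
- status.get_obs(): the state, without advancing time (a new reading comes with each control period).
- camera(name): name is "scene" or "side" or "wrist"; returns a dict with "color" (400x640x3 uint8, red, green, blue), "vfov" (degrees; the focal length in pixels is half the picture's height over the tangent of half this angle, whatever the lens; pixels are square), "cx", "cy" (the principal point, pixels), "rvec" (rotation vector, rad) and "tvec" (3), from world to camera coordinates, as OpenCV has them. Camera axes: x right, y down, z forward; pixel columns grow to the right and rows downward; lengths in m; the calibration is good to about 2 mm. The wrist camera is an equidistant fisheye: a pixel r from the principal point sees the ray r / f radians off the axis. A picture is of the moment at which its call begins. There is no depth.
- bot.job_done(): hands the job in, once; it reports no verdict.
The state is a dict: "time": time; "q": joint angles; "qd": joint speeds; "joint_efforts": joint torques, N m; "ee_pos": TCP position; "tcp_rot": TCP orientation; "wrist_force": force on the tool from outside, world axes, zero at the start; "torque": the same for the moment, N m; "opening": finger opening in m.
Only numpy, scipy, OpenCV 4.12 (cv2) and the standard library are available. Lean on these libraries where they do the work, as an engineer would, in place of code of your own. Each camera call takes 0.05 s, during which the arm holds its last target. There are 200 camera calls.

TASK

Seal every cassette with the spring press: draw the striker back until its sear catches, slide the cassette along the channel under the lips until it is fully home with its pin facing the striker, then press the trigger so that the striker drives the pin in. Stand every sealed cassette upright in the clear tray, and leave the striker forward at the end. Do not push the pins with the fingers, and leave the timer, the dropper bottle and the tape where they are.

Things in the scene. Friction and masses are not known exactly. Their poses are not given: they have to be found in the camera images.
- press: grey spring seal press, fixed on the plate over the water bath (plate top z = 0.25). Origin on the plate under the middle of the nest, z up. In its frame (mm): striker housing x -170 to -32, y -21 to 21, top z 46, firing towards +x; trigger block beside it at y 20 to 50; a deck, top z 10, x -37 to 37, y -140 to 35, with the channel along y
- nest (a point): on the channel floor (10 mm above the plate), where the middle of a cassette's underside comes when it is fully home against the end stop (stop face 26.5 mm farther along +y), its pin in line with the striker. Axes as press
- channel_mouth (a point): centre of the channel floor at its open end, 55 mm before the nest (press -y). From here to the stop it is 47 mm wide, overhung by two lips: undersides 26.5 mm, tops 32 mm above its floor, slot between them 26 mm for the grip tab. The wall on the striker side has a long gap in which a proud pin passes. Low guides, 5.5 mm high, flare outwards over the 30 mm before it
- apron (a point): on the apron, the open part of the deck (10 mm above the plate), 109 mm before the nest on the centre line (press -y): a cassette set down here stands clear of the lips, at the start of the flared guides, to be slid in towards +y. Axes as press
- draw_handle (a point): top centre of the striker's black upright handle, 14 mm (press x) by 20 mm (press y), rounded edges; it stands free of the housing from 46 to 94 mm above the plate, 100 mm behind the nest (press -x) when the striker is forward, and moves with it
- striker (a joint): travel of the sprung striker, m: 0 = forward (its nose then blocks a proud pin, so an unsealed cassette cannot be slid home), grows as the handle is drawn back along press -x. Spring force 7 N at 0, 17 N at 0.038. Drawn to 0.041 or more (end of travel 0.046) the sear snaps in; let go, it then stays at about 0.038
- trigger_top (a point): centre of the top of the black round trigger button, 24 mm across, 60 mm above the plate, at x -75, y +37 mm in the press frame; pressed straight down it trips the sear
- trigger (a joint): travel of the trigger button, m: 0 = up, 0.009 = fully down; the sear lets go at about 0.005; full travel takes about 7 N; it springs back
- tray: open clear tray on the bench left of the bath, fixed. Origin under its middle, z up; inside, in its frame, x -66 to 72 mm, y -114 to 114 mm; floor 3 mm thick, rim 83 mm high
- cassette1: white sample cassette, may be absent. Origin: centre of its underside, z up when it stands. Body 44 (x) x 52 (y) x 24 mm high; on top a grip tab 20 (x) x 10 (y) mm, from z 24 to z 76 mm; about 0.14 kg. The seal pin sticks out of the middle of its -x side, which must face the striker: in the nest its axes are parallel to those of the press. It starts standing on the plate right of the press
- pin1: steel seal pin of cassette1, 9 mm across, 12 mm above the underside; origin as that of the cassette, moved by the pin's travel along x
- seal1 (a joint): travel of the seal pin of cassette1, m: 0 = stands 7 mm proud, 0.007 = flush; stiff friction of 25 N, driven in by one blow of the fully drawn striker to 0.006 or more
- cassette2: white sample cassette, may be absent. Origin: centre of its underside, z up when it stands. Body 44 (x) x 52 (y) x 24 mm high; on top a grip tab 20 (x) x 10 (y) mm, from z 24 to z 76 mm; about 0.14 kg. The seal pin sticks out of the middle of its -x side, which must face the striker: in the nest its axes are parallel to those of the press. It starts standing on the plate right of the press
- pin2: steel seal pin of cassette2, 9 mm across, 12 mm above the underside; origin as that of the cassette, moved by the pin's travel along x
- seal2 (a joint): travel of the seal pin of cassette2, m: 0 = stands 7 mm proud, 0.007 = flush; stiff friction of 25 N, driven in by one blow of the fully drawn striker to 0.006 or more
- cassette3: white sample cassette, may be absent. Origin: centre of its underside, z up when it stands. Body 44 (x) x 52 (y) x 24 mm high; on top a grip tab 20 (x) x 10 (y) mm, from z 24 to z 76 mm; about 0.14 kg. The seal pin sticks out of the middle of its -x side, which must face the striker: in the nest its axes are parallel to those of the press. It starts standing on the plate right of the press
- pin3: steel seal pin of cassette3, 9 mm across, 12 mm above the underside; origin as that of the cassette, moved by the pin's travel along x
- seal3 (a joint): travel of the seal pin of cassette3, m: 0 = stands 7 mm proud, 0.007 = flush; stiff friction of 25 N, driven in by one blow of the fully drawn striker to 0.006 or more
- bench_timer: bench timer, 64 x 64 x 19 mm, lying on the plate near the robot; bystander, origin under its middle
- dropper: dropper bottle, 25 mm across, 73 mm high, standing on the plate near its left corner; bystander, origin under its middle
- tape_roll: roll of tape, 62 mm across, 19 mm high, lying on the bench to the right; bystander, origin under its middle
Mind the look-alikes: they are no part of the job. Leave any green look-alike of the cassette2 alone.

How it is judged (in metres and radians):
On the way, in this order (a step that is already met when the one before it is completed fails the run):
1. the striker is drawn back and held by its sear, with the fingers off the press (value of joint striker above 0.034 m and contact force between the fingers and press below 0.5 N), for 0.3 s.
2. an unsealed cassette is fully home in the nest with the striker still drawn (value of joint striker above 0.034 m and ((distance between cassette1 and nest below 0.006 m and value of joint seal1 below 0.004 m) or (distance between cassette2 and nest below 0.006 m and value of joint seal2 below 0.004 m) or (distance between cassette3 and nest below 0.006 m and value of joint seal3 below 0.004 m))), for 0.2 s.
3. the striker is fired and drives that pin in (value of joint striker below 0.005 m and ((distance between cassette1 and nest below 0.01 m and value of joint seal1 above 0.005 m) or (distance between cassette2 and nest below 0.01 m and value of joint seal2 above 0.005 m) or (distance between cassette3 and nest below 0.01 m and value of joint seal3 above 0.005 m))), for 0.2 s.
At the end, for the whole second after the job is handed in: every cassette present has its pin driven in by more than 5 of its 7 mm and stands upright (within 0.2 rad) at rest on the floor of the clear tray; the striker is forward (within 5 mm) (x of cassette1 in the frame of tray between -0.066 and 0.072 m and y of cassette1 in the frame of tray between -0.114 and 0.114 m and z of cassette1 in the frame of tray between -0.005 and 0.015 m and angle between each of cassette1, cassette2, cassette3's own z axis and vertical below 0.2 rad and linear speed of each of cassette1, cassette2, cassette3 below 0.03 m/s and value of joint each of seal1, seal2, seal3 above 0.005 m and x of cassette2 in the frame of tray between -0.066 and 0.072 m and y of cassette2 in the frame of tray between -0.114 and 0.114 m and z of cassette2 in the frame of tray between -0.005 and 0.015 m and x of cassette3 in the frame of tray between -0.066 and 0.072 m and y of cassette3 in the frame of tray between -0.114 and 0.114 m and z of cassette3 in the frame of tray between -0.005 and 0.015 m and value of joint striker below 0.005 m); the robot touches nothing.
It fails at once if a seal pin is pushed with the fingers (more than 8 N) (contact force between the fingers and pin1 above 8 N or contact force between the fingers and pin2 above 8 N or contact force between the fingers and pin3 above 8 N).
It fails at once if the timer is moved more than 4 cm (distance of bench_timer from where it was at the start of the episode above 0.04 m).
It fails at once if the dropper bottle is moved more than 4 cm (distance of dropper from where it was at the start of the episode above 0.04 m).
It fails at once if the tape is moved more than 4 cm (distance of tape_roll from where it was at the start of the episode above 0.04 m).
Of cassette1, cassette2, cassette3 only 2 to 3 are there at a start; the rules pass over those that are not, and their reading is None.
At some moment in a run one of cassette1, cassette2, cassette3 may be knocked a few centimetres aside while the robot is not near it.
Once in a run the grip may slacken for a moment while it holds something.
It also fails if it takes over 210 s, if anything falls off the work surface, if the arm or the gripper's body presses on something with over 40 N, if the wrist force passes 120 N, or if a joint passes its speed limit or range.

## Working session

There is one attempt and no reset: what is moved stays moved. The work goes in short steps, Python scripts to look and compute and a shell command to move; the robot and the scene stay as the last step left them, time stands still between calls to the robot, and variables do not carry over. Pictures are saved under pics/ and viewed, about 12 in all and at most 16, crops included, and the job is handed in when it is done.

```bash
ls; mkdir -p pics; python3 - <<'E'
from workcell import status,camera,bot
import cv2,numpy as np
print(status.get_obs(), bot.grasp_offset)
for n in ["scene","side","wrist"]:
    c=camera(n); cv2.imwrite(f"pics/{n}0.png",c["color"][:,:,::-1]); 
    print(n,c["vfov"],c["cx"],c["cy"],c["rvec"],c["tvec"])
E
```

```text
pics
{'time': 0.0, 'q': array([-7.33365115e+01,  5.01266340e+00,  1.00341726e+01,  9.50990431e+01,
       -2.97871311e-04,  8.99995462e+01]), 'qd': array([-0.12606564,  0.01816843,  0.03182873, -0.08784008, -0.03340283,
        0.01466943]), 'joint_efforts': array([ 3.22872940e-03, -5.20396078e+01,  4.64798784e+01,  1.65428070e-02,
        1.61674593e-04, -1.86883170e-05]), 'ee_pos': array([ 0.15764652, -0.52668753,  0.23056554]), 'tcp_rot': array([-89.78033509,  89.92246546, 106.88360735]), 'wrist_force': array([-0.617125  ,  0.1805861 , -0.40375468]), 'torque': array([-0.05643109,  0.0336647 ,  0.03624664]), 'opening': 0.08563173099178424} 0.0187
scene 48.991751959304146 312.2155947783543 199.75396280490546 [ 1.88636194 -1.07787079  0.64544624] [-0.31205537  0.3496181   1.31568113]
side 44.62387858096613 308.69068415984225 198.51513462285052 [ 1.98684432 -0.51976781  0.28656126] [-0.42407855  0.25807156  1.67346773]
wrist 65.70646984690485 322.49246265839105 197.89769461897552 [-2.29861242  1.71422228  0.28338685] [-0.55024434 -0.04092365  0.38232167]
```

View pics/scene0.png

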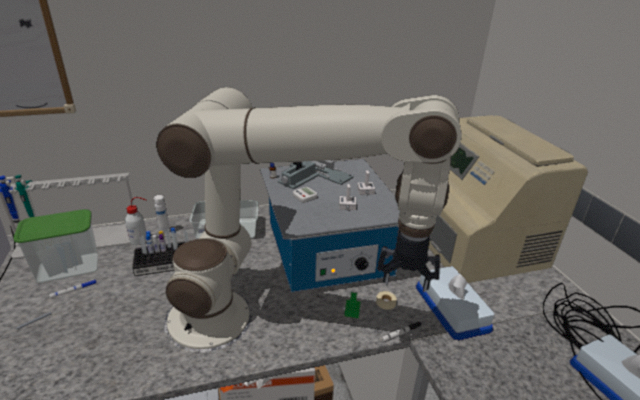

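View pics/side0.png

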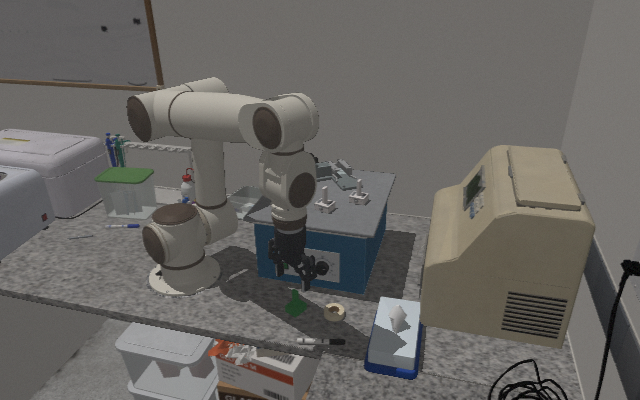

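The scene view shows white cassettes at (347,203) and (366,187) on the plate, and a green look-alike on the bench at (353,308). The timer is at (305,194), the press around (310,172), the tray at (225,215) and the tape at (387,299). Side view: cassettes at (325,205) and (359,195).

```bash
cat > h.py <<'E'
from workcell import status,camera,bot
import cv2,numpy as np
from scipy.spatial.transform import Rotation as Ro
np.set_printoptions(precision=4,suppress=True)
def K(c):
    f=200/np.tan(np.radians(c["vfov"]/2)); return np.array([[f,0,c["cx"]],[0,f,c["cy"]],[0,0,1]])
def ray(c,u,v,fish=False):
    k=K(c); R=cv2.Rodrigues(np.array(c["rvec"],float))[0]
    x=np.array([(u-c["cx"])/k[0,0],(v-c["cy"])/k[0,0]])
    if fish:
        r=np.hypot(*x); d=np.array([*(x/max(r,1e-9)*np.sin(r)),np.cos(r)])
    else: d=np.array([*x,1.])
    return -R.T@np.array(c["tvec"]), R.T@d
def onz(c,u,v,z,fish=False):
    o,d=ray(c,u,v,fish); return o+d*(z-o[2])/d[2]
def tri(rays):
    A=np.zeros((3,3));b=np.zeros(3)
    for o,d in rays:
        d=d/np.linalg.norm(d);P=np.eye(3)-np.outer(d,d);A+=P;b+=P@o
    p=np.linalg.solve(A,b); return p
def proj(c,p,fish=False):
    R=cv2.Rodrigues(np.array(c["rvec"],float))[0]; q=R@np.array(p)+np.array(c["tvec"]); f=K(c)[0,0]
    if fish:
        t=np.arctan2(np.hypot(q[0],q[1]),q[2]); s=q[:2]/np.hypot(q[0],q[1])*t*f
    else: s=q[:2]/q[2]*f
    return s+np.array([c["cx"],c["cy"]])
def st():
    o=status.get_obs(); print("t",round(o["time"],2),"pos",o["ee_pos"],"rot",o["tcp_rot"],"F",o["wrist_force"],"op",o["opening"],"q",o["q"])
    R=Ro.from_euler("xyz",o["tcp_rot"],degrees=True).as_matrix(); print(R); return o,R
E
python3 - <<'E'
from h import *
s=camera("scene");d=camera("side");w=camera("wrist")
for n,(u,v),z in [("casA",(347,206),.25),("casB",(366,190),.25),("timer",(305,195),.26),("press",(320,175),.27),("tray",(225,235),0.0),("plate corner near",(285,230),.25),("far L",(262,165),.25),("tape",(387,300),.01),("green",(353,310),.02)]:
    print(n,onz(s,u,v,z))
for n,(u,v),z in [("casA",(325,210),.25),("casB",(359,202),.25),("tray",(243,210),0)]: print("side",n,onz(d,u,v,z))
for n,c in [("scene",s),("side",d),("w",w)]: print(n,ray(c,c["cx"]+.01,c["cy"],n=="w"))
st()
cv2.imwrite("pics/sc1.png",cv2.resize(s["color"][140:270,180:420,::-1],None,fx=3.3,fy=3.3,interpolation=cv2.INTER_CUBIC))
E
```

```text
casA [ 0.4172 -0.2423  0.25  ]
casB [ 0.5464 -0.2516  0.25  ]
timer [ 0.3915 -0.1016  0.26  ]
press [ 0.5255 -0.0834  0.27  ]
tray [ 0.3558  0.228  -0.    ]
plate corner near [ 0.1996 -0.1473  0.25  ]
far L [0.5148 0.1579 0.25  ]
tape [ 0.3347 -0.4389  0.01  ]
green [ 0.2302 -0.3693  0.02  ]
side casA [ 0.4117 -0.2507  0.25  ]
side casB [ 0.5333 -0.2602  0.25  ]
side tray [0.3435 0.3305 0.    ]
scene (array([-0.6867, -0.7248,  0.9766]), array([ 0.754 ,  0.4167, -0.5078]))
side (array([-0.2627, -1.421 ,  0.979 ]), array([ 0.4159,  0.7882, -0.4536]))
w (array([ 0.2372, -0.504 ,  0.3749]), array([-0.3072, -0.0907, -0.9473]))
t 0.3 pos [ 0.1577 -0.5268  0.2311] rot [-87.9874  89.9756 108.6726] F [-0.4139 -0.83   -0.4667] op 0.08522576295190283 q [-73.3394   4.9887  10.064   95.0998  -0.0009  90.0006]
[[-0.0001  0.2867 -0.958 ]
 [ 0.0004 -0.958  -0.2867]
 [-1.     -0.0004  0.    ]]
```

View pics/sc1.png

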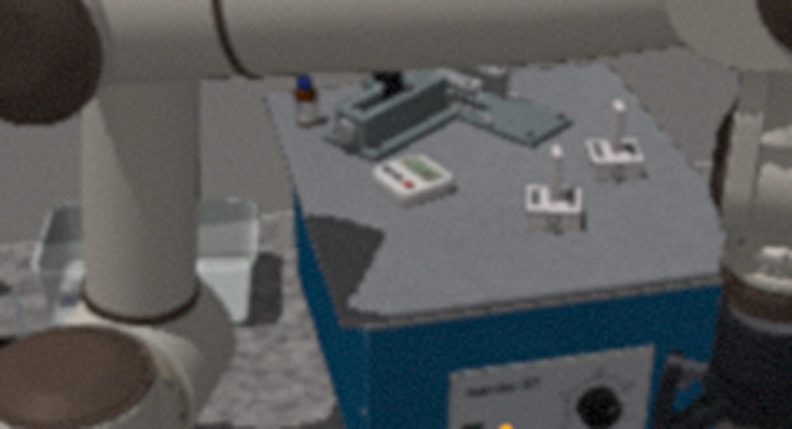

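```bash
python3 -m jog '-30 0 0 0;-70 0 0 0;-120 0 0 0;-170 0 0 0;-220 0 0 0;-250 0 0 0;-250 0 0 0;-250 0 0 0' && python3 -m jog '0 -30 -38 0;0 -66 -82 3;0 -102 -127 6;0 -138 -172 9;0 -174 -218 12;0 -210 -264 15;0 -250 -314 16.7;0 -286 -359 16.7' && python3 - <<'E'
from h import *
st()
w=camera("wrist");print(ray(w,w["cx"]+.01,w["cy"],True))
cv2.imwrite("pics/w1.png",w["color"][:,:,::-1])
np.save("w1.npy",w,allow_pickle=True)
E
```

```text
time: 1.3
ee_pos: [0.1572, -0.525, 0.4765]
tcp_rot: [90.5, 89.9, -72.8]
wrist_force: [0.6, 0.2, -0.7]
opening: 0.0854
time: 2.3
ee_pos: [0.4186, -0.146, 0.4748]
tcp_rot: [44.0, 89.8, -136.0]
wrist_force: [0.9, -0.9, 0.2]
opening: 0.0854
t 2.3 pos [ 0.4186 -0.146   0.4748] rot [  44.0428   89.7819 -136.0161] F [ 0.8566 -0.9328  0.2382] op 0.08538523076753463 q [-19.1058   5.2839  40.0947 124.9095  -0.1945 160.9533]
[[-0.0027 -0.001  -1.    ]
 [-0.0026 -1.      0.001 ]
 [-1.      0.0026  0.0027]]
(array([ 0.5019, -0.1464,  0.6186]), array([-0.3229, -0.0018, -0.9464]))
```

View pics/w1.png

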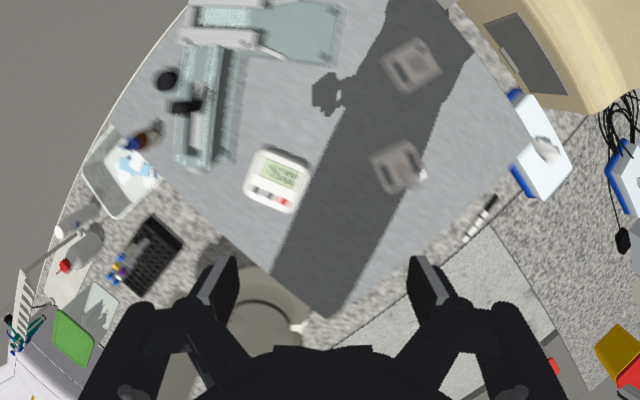

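Only two white cassettes are visible, A at (400,165) and B at (412,65). The press housing is at (205,110), its handle at (187,105), the trigger at (165,80), the apron at (310,35) and the timer at (277,180). The picture is motion-blurred, so I'll move forward and take a still one.

```bash
python3 -m jog '0 0 -30 0;0 10 -60 0;0 20 -90 0;0 20 -110 0;0 20 -110 0;0 20 -110 0;0 20 -110 0;0 20 -110 0' && python3 - <<'E'
from h import *
st()
w=camera("wrist");print(ray(w,w["cx"]+.01,w["cy"],True))
im=w["color"][:,:,::-1]
cv2.imwrite("pics/w2.png",cv2.resize(im[0:310,140:540],None,fx=2,fy=2,interpolation=cv2.INTER_CUBIC)[:600])
np.save("w2.npy",w,allow_pickle=True)
E
```

```text
time: 3.35
ee_pos: [0.5274, -0.1681, 0.4755]
tcp_rot: [129.0, 89.6, -51.0]
wrist_force: [0.1, -0.0, 0.0]
opening: 0.0855
t 3.35 pos [ 0.5274 -0.1681  0.4755] rot [129.0318  89.6387 -51.0165] F [ 0.1244 -0.0221  0.0093] op 0.0854960931801947 q [-17.5717  25.6613  66.4296 130.4668  -0.1991 162.4761]
[[ 0.004  -0.0009 -1.    ]
 [-0.0049 -1.      0.0008]
 [-1.      0.0049 -0.004 ]]
(array([ 0.6098, -0.1682,  0.6198]), array([-0.3165, -0.0039, -0.9486]))
```

View pics/w2.png

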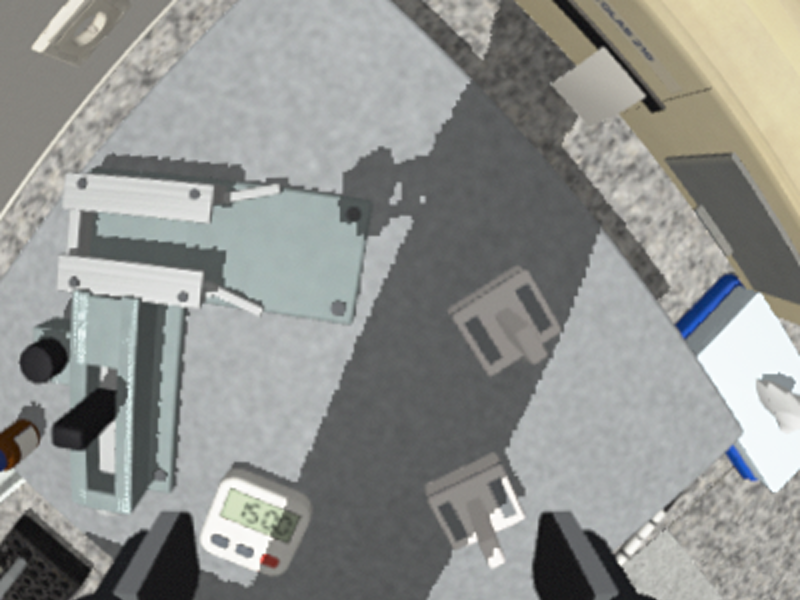

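```bash
python3 - <<'E'
from h import *
w=np.load("w2.npy",allow_pickle=True).item()
P=lambda u,v,z: onz(w,140+u/2,v/2,z,True)
a=P(370,203,.26);b=P(352,322,.26)
print("deck",a,b,np.linalg.norm(a-b))
x=(a-b)[:2];yaw=np.arctan2(x[1],x[0])
for q,n,z in [((75,495),"h-170,+21",.296),((132,510),"h -170,-21",.296),((75,292),"",.296),((138,298),"-32,-21",.296),((214,186),"lip outer?",.292),((210,221),"",.292),((204,272),"",.292),((200,306),"",.292),((43,358),"trig",.31),((73,432),"handle",.344)]: print(n,P(*q,z))
h=P(138,298,.296)-P(132,510,.296); print("yaw deck",np.degrees(yaw),"housing",np.degrees(np.arctan2(h[1],h[0])),np.linalg.norm(h))
l=P(200,306,.292)-P(57,290,.292);print("lip yaw",np.degrees(np.arctan2(l[1],l[0]))-90,np.linalg.norm(l))
th=yaw
R=np.array([[np.cos(th),-np.sin(th)],[np.sin(th),np.cos(th)]])
org=(a+b)[:2]/2-R@[0,-.14]
print("press origin",org)
for n,(X,Y),z in [("trig",(-.075,.037),.31),("handle",(-.1,0),.344),("apron",(0,-.109),.26)]:
    p=org+R@[X,Y];print(n,p,(proj(w,[*p,z],True)-[140,0])*2)
for n,cs in [("B",[(448,317),(522,267),(560,325),(492,375)]),("A",[(427,487),(497,453),(523,515),(455,550)])]:
    p=np.array([P(*c,.274) for c in cs]);e=p[1]-p[0];f=p[2]-p[1]
    d=-np.cross([0,0,1],e); g=(p[2]-p[1])+(p[3]-p[0])
    print(n,p.mean(0),np.linalg.norm(e),np.linalg.norm(f),"edge yaw(y axis)",np.degrees(np.arctan2(e[1],e[0])), "pin dir",np.degrees(np.arctan2(g[1],g[0])))
cv2.imwrite("pics/w2c.png",cv2.resize(w["color"][120:290,340:420,::-1],None,fx=4,fy=4,interpolation=cv2.INTER_CUBIC)[:600])
E
```

```text
deck [ 0.6059 -0.1728  0.26  ] [ 0.5358 -0.1621  0.26  ] 0.07091753777930665
h-170,+21 [0.436  0.0152 0.296 ]
h -170,-21 [ 0.4271 -0.0236  0.296 ]
 [ 0.5643 -0.0057  0.296 ]
-32,-21 [ 0.559  -0.0447  0.296 ]
lip outer? [ 0.6176 -0.09    0.292 ]
 [ 0.5989 -0.0872  0.292 ]
 [ 0.5713 -0.0827  0.292 ]
 [ 0.5526 -0.0793  0.292 ]
trig [0.5298 0.013  0.31  ]
handle [ 0.4986 -0.0181  0.344 ]
yaw deck -8.704599797930126 housing -9.072266982246129 0.1336237415563971
lip yaw -188.42925127611835 0.08850648256512045
press origin [ 0.592  -0.0291]
trig [0.5235 0.0189] [ 36.0402 368.8407]
handle [ 0.4932 -0.0139] [ 67.8436 441.6142]
apron [ 0.5755 -0.1368] [307.9669 255.6654]
B [ 0.5395 -0.2514  0.274 ] 0.051668498778746234 0.04201744778120995 edge yaw(y axis) -54.77107296803698 pin dir -142.2200548790656
A [ 0.4222 -0.2403  0.274 ] 0.04861355221808623 0.04973554236895637 edge yaw(y axis) -62.2036295709146 pin dir -155.52858126504137
```

View pics/w2c.png

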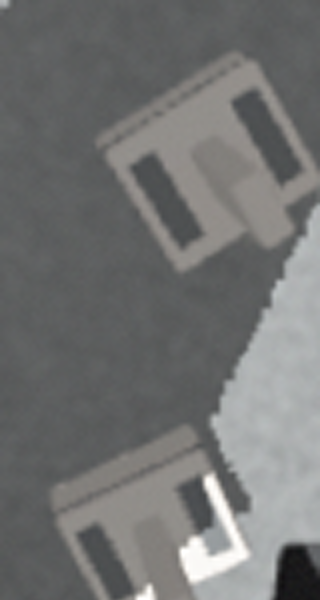

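Both cassettes show no pin on their upper-left sides, so the pins point to the lower right in the image (world -x, -y). That agrees with the scene view. Next I go above the handle with the jaws along press x.

```bash
python3 -m jog '0 -10 4 -10;0 -30 8 -20;5 -55 12 -30;10 -80 16 -40;15 -105 20 -50;25 -130 25 -60;35 -150 30 -70;40 -154 30 -80' && python3 -m jog '0 0 0 -1.25;0 0 0 -1.25;0 0 0 -1.25;0 0 0 -1.25;0 0 0 -1.25;0 0 0 -1.25;0 0 0 -1.25;0 0 0 -1.25' && python3 - <<'E'
from h import *
st()
w=camera("wrist");print(ray(w,w["cx"]+.01,w["cy"],True))
im=w["color"][:,:,::-1]
cv2.imwrite("pics/w3.png",im)
np.save("w3.npy",w,allow_pickle=True)
E
```

```text
time: 4.4
ee_pos: [0.4977, -0.0133, 0.4339]
tcp_rot: [47.7, 89.7, -51.9]
wrist_force: [-0.4, -0.2, 0.2]
opening: 0.0852
time: 5.4
ee_pos: [0.4985, -0.0143, 0.4339]
tcp_rot: [43.0, 89.7, -55.8]
wrist_force: [-0.1, -0.4, 0.2]
opening: 0.0857
t 5.4 pos [ 0.4985 -0.0143  0.4339] rot [ 42.9525  89.6841 -55.8362] F [-0.07   -0.3648  0.2349] op 0.08572243473435649 q [ -1.5008   8.8109  38.4602 119.465   -0.2567  97.2874]
[[ 0.0031  0.9883 -0.1528]
 [-0.0046 -0.1528 -0.9882]
 [-1.      0.0038  0.004 ]]
(array([0.5113, 0.0669, 0.5775]), array([-0.047 , -0.3204, -0.9461]))
```

View pics/w3.png

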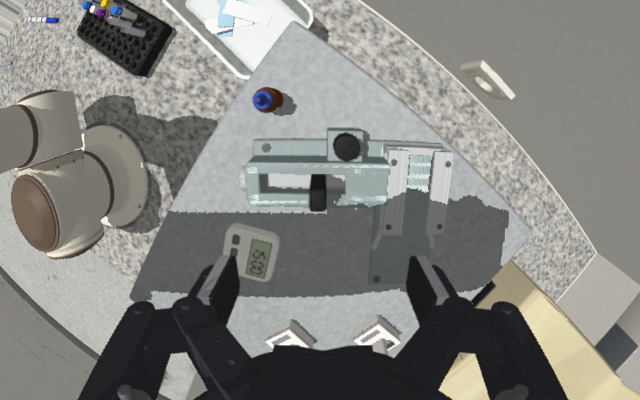

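```bash
python3 - <<'E'
from h import *
w=np.load("w3.npy",allow_pickle=True).item()
cv2.imwrite("pics/w3c.png",cv2.resize(w["color"][115:295,230:470,::-1],None,fx=3.3,fy=3.3,interpolation=cv2.INTER_CUBIC))
E
```

```text
(no output)
```

View pics/w3c.png

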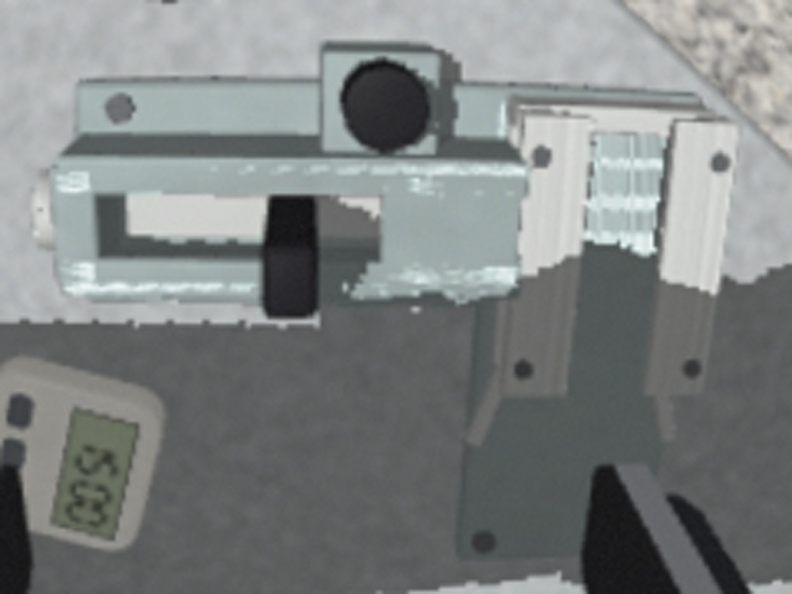

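```bash
python3 - <<'E'
from h import *
from scipy.optimize import least_squares
w=np.load("w3.npy",allow_pickle=True).item()
D=[((385,105),.31,(-75,37)),((62,293),.296,(-170,-21)),((518,295),.296,(-32,-21)),((525,162),.296,(-32,21)),((58,162),.296,(-170,21)),((460,557),.26,(-37,-140)),((568,393),.292,(-13,-55)),((647,390),.292,(13,-55)),((290,285),.344,(-100,0))]
P=np.array([onz(w,230+u/3.3,115+v/3.3,z,True)[:2] for (u,v),z,_ in D]);M=np.array([m for *_,m in D])/1e3
def f(p):
    c,s=np.cos(p[2]),np.sin(p[2]); return ((M@np.array([[c,-s],[s,c]]).T+p[:2])-P).ravel()
r=least_squares(f,[.59,-.03,-.15],loss="soft_l1",f_scale=.002)
print(r.x[:2],np.degrees(r.x[2]));print(f(r.x).reshape(-1,2)*1e3)
p=r.x;c,s=np.cos(p[2]),np.sin(p[2]);R=np.array([[c,-s],[s,c]])
for n,m in [("nest",(0,0)),("mouth",(0,-.055)),("apron",(0,-.109)),("handle",(-.1,0)),("handle43",(-.143,0)),("trig",(-.075,.037))]: print(n,R@m+p[:2])
E
```

```text
[ 0.5947 -0.0297] -9.034217688790227
[[ 0.2576 -1.0179]
 [-1.1586 -0.5769]
 [ 0.9087 -0.4734]
 [ 1.7077  0.9244]
 [-2.3894  1.6771]
 [ 0.4524 -0.9095]
 [ 0.0705  0.2333]
 [-0.7094 -0.0743]
 [ 0.3154  0.4818]]
nest [ 0.5947 -0.0297]
mouth [ 0.586 -0.084]
apron [ 0.5776 -0.1373]
handle [ 0.4959 -0.014 ]
handle43 [ 0.4535 -0.0072]
trig [0.5264 0.0186]
```

```bash
python3 -m jog '20 -3 0 0;45 -3 0 0;70 -3 0 0;95 -3 0 0;115 -3 0 0;124 -3 0 0;124 -3 0 0;124 -3 0 0' && python3 -m jog '0 0 0 0;0 0 0 0;0 0 0 0;0 0 0 0;0 0 0 0;0 0 0 0;0 0 0 0;0 0 0 0' 0 50 && python3 -m jog '0 -5 0 0;0 -12 0 0;0 -20 0 0;0 -28 0 0;0 -36 0 0;0 -42 0 0;0 -44 0 0;0 -44 0 0' && python3 -c "
from h import *
st()"
```

```text
time: 6.45
ee_pos: [0.4962, -0.0145, 0.3107]
tcp_rot: [51.4, 89.6, -47.4]
wrist_force: [0.1, -0.1, 1.1]
opening: 0.0855
time: 7.45
ee_pos: [0.4948, -0.0143, 0.3101]
tcp_rot: [24.0, 89.8, -74.8]
wrist_force: [-6.9, 1.6, 3.3]
opening: 0.0137
time: 8.45
ee_pos: [0.4551, -0.0077, 0.31]
tcp_rot: [72.8, 89.4, -26.0]
wrist_force: [17.9, 0.1, -0.4]
opening: 0.0132
t 8.45 pos [ 0.4551 -0.0077  0.31  ] rot [ 72.8127  89.4195 -25.9949] F [17.8869  0.1008 -0.3901] op 0.013171898395263545 q [ -0.8098  -5.8969   8.2021 103.5737  -0.247   97.9966]
[[ 0.0091  0.9882 -0.1531]
 [-0.0044 -0.1531 -0.9882]
 [-0.9999  0.0097  0.003 ]]
```

```bash
python3 -m jog '0 -1 0 0;0 -2 0 0;0 -3 0 0;0 -4 0 0;0 -5 0 0;0 -5 0 0;0 -5 0 0;0 -5 0 0' && python3 -m jog '0 2 0 0;0 4 0 0;0 6 0 0;0 8 0 0;0 8 0 0;0 8 0 0;0 8 0 0;0 8 0 0'  && python3 -m jog '0 0 0 0;0 0 0 0;0 0 0 0;0 0 0 0;0 0 0 0;-2 0 0 0;-10 0 0 0;-20 0 0 0' 1 
```

```text
time: 9.45
ee_pos: [0.4505, -0.0069, 0.31]
tcp_rot: [74.3, 89.4, -24.5]
wrist_force: [19.0, 1.1, -0.2]
opening: 0.0134
time: 10.45
ee_pos: [0.4574, -0.008, 0.31]
tcp_rot: [70.1, 89.5, -28.7]
wrist_force: [13.2, 1.2, 0.4]
opening: 0.0132
time: 11.45
ee_pos: [0.4554, -0.0081, 0.3305]
tcp_rot: [44.5, 89.7, -54.3]
wrist_force: [-0.7, 1.0, -0.1]
opening: 0.0854
```

```bash
python3 -m jog '-20 0 0 0;-40 0 0 0;-60 0 0 0;-80 0 0 0;-95 0 0 0;-95 0 0 0;-95 0 0 0;-95 0 0 0' && python3 - <<'E'
from h import *
st()
w=camera("wrist")
cv2.imwrite("pics/w4.png",cv2.resize(w["color"][115:400,230:540,::-1],None,fx=2,fy=2,interpolation=cv2.INTER_CUBIC))
np.save("w4.npy",w,allow_pickle=True)
p=np.array([.5947,-.0297]);t=np.radians(-9.03);c,s=np.cos(t),np.sin(t);R=np.array([[c,-s],[s,c]])
for d in (.1,.138): print(d,(proj(w,[*(p+R@[-d,0]),.344],True)-[230,115])*2)
E
```

```text
time: 12.45
ee_pos: [0.455, -0.0077, 0.4242]
tcp_rot: [35.2, 89.7, -63.6]
wrist_force: [-0.4, 0.1, -0.5]
opening: 0.0854
t 12.45 pos [ 0.455  -0.0077  0.4242] rot [ 35.1985  89.7075 -63.5904] F [-0.4249  0.0596 -0.4659] op 0.08536077315869997 q [ -0.8028   1.6037  29.3559 117.6185  -0.2601  97.9858]
[[ 0.0023  0.9883 -0.1528]
 [-0.0046 -0.1528 -0.9882]
 [-1.      0.0029  0.0042]]
0.1 [289.7462 179.3037]
0.138 [192.0626 179.287 ]
```

View pics/w4.png

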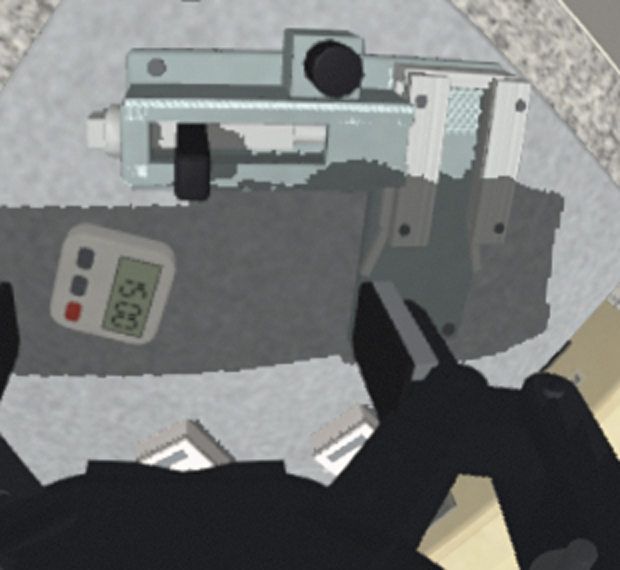

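The handle now sits at the drawn position, (192,180), so the sear has caught. Next I go above cassette B, turning to its yaw, and look from close by.

```bash
python3 -m jog '0 10 20 -10;0 25 50 -20;0 45 85 -30;0 65 120 -40;0 85 155 -50;0 103 190 -60;0 115 215 -70;0 121 228 -80' && python3 -m jog '0 0 0 -10;0 0 0 -20;0 0 0 -30;0 0 0 -40;0 0 0 -50;0 0 0 -55;0 0 0 -55;0 0 0 -55' && python3 - <<'E'
from h import *
st()
w=camera("wrist")
cv2.imwrite("pics/w5.png",w["color"][:,:,::-1])
np.save("w5.npy",w,allow_pickle=True)
E
```

```text
time: 13.5
ee_pos: [0.5401, -0.253, 0.4249]
tcp_rot: [-49.7, 89.8, -68.3]
wrist_force: [0.2, 0.8, 0.7]
opening: 0.0854
time: 14.5
ee_pos: [0.5398, -0.2515, 0.4259]
tcp_rot: [-93.9, 89.7, -57.8]
wrist_force: [-0.0, 0.0, -0.5]
opening: 0.0853
t 14.5 pos [ 0.5398 -0.2515  0.4259] rot [-93.8559  89.6993 -57.7603] F [-0.0111  0.0336 -0.5392] op 0.08533325533813553 q [-24.9008  25.4398  58.8569 123.1645  -0.1632 -60.9968]
[[ 0.0028 -0.5891  0.808 ]
 [-0.0044  0.808   0.5891]
 [-1.     -0.0052 -0.0004]]
```

View pics/w5.png

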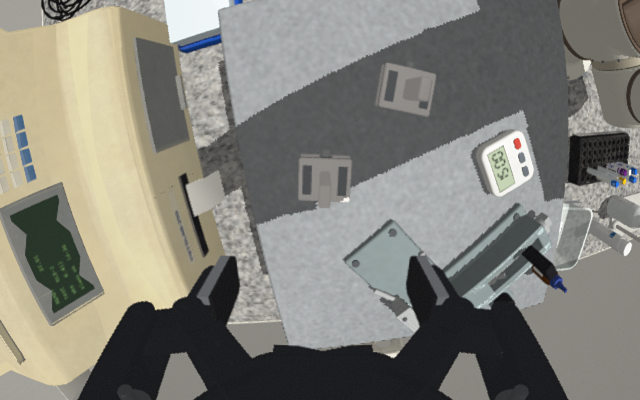

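```bash
cat > win.py <<'E'
from h import *
def wins(w,box,z=.274):
    u0,v0,u1,v1=box; im=w["color"][v0:v1,u0:u1].astype(int)
    warm=((im[:,:,0]-im[:,:,2])>3).astype(np.uint8)
    n,l,s,c=cv2.connectedComponentsWithStats(cv2.morphologyEx(warm,cv2.MORPH_CLOSE,np.ones((3,3))))
    out=[]
    for i in range(1,n):
        if s[i,4]>300:
            cn,_=cv2.findContours((l==i).astype(np.uint8),cv2.RETR_EXTERNAL,cv2.CHAIN_APPROX_NONE)
            h=cv2.convexHull(cn[0]); r=cv2.minAreaRect(h); print("comp",s[i],c[i]+[u0,v0],"rect",np.array(r[0])+[u0,v0],r[1:])
            ap=cv2.approxPolyDP(h,3,True)[:,0]+[u0,v0]
            print(ap.tolist())
            out.append(ap)
    return out
E
python3 - <<'E'
from win import *
w=np.load("w5.npy",allow_pickle=True).item()
wins(w,(280,130,370,225)); wins(w,(360,50,450,130))
for q in [(325,178),(307,178),(320,170),(325,150),(325,142),(325,195)]: print(q,w["color"][q[1],q[0]])
cv2.imwrite("pics/w5c.png",np.hstack([cv2.resize(w["color"][130:220,280:370,::-1],None,fx=4.4,fy=4.4,interpolation=cv2.INTER_CUBIC),cv2.resize(w["color"][45:135,360:450,::-1],None,fx=4.4,fy=4.4,interpolation=cv2.INTER_CUBIC)]))
E
```

```text
comp [  18   24   54   54 1912] [324.3217 178.3494] rect [324.0919 180.7037] ((52.67787551879883, 52.87771987915039), 2.2906100749969482)
[[301, 155], [349, 156], [349, 200], [320, 207], [299, 199]]
comp [  15   13   61   54 2089] [406.8004  89.1853] rect [405.2825  89.0332] ((56.60137939453125, 45.06479263305664), 11.888657569885254)
[[383, 65], [391, 63], [435, 74], [427, 116], [375, 104]]
(325, 178) [129 126 122]
(307, 178) [78 79 80]
(320, 170) [144 139 137]
(325, 150) [95 98 96]
(325, 142) [90 93 92]
(325, 195) [143 140 135]
```

View pics/w5c.png

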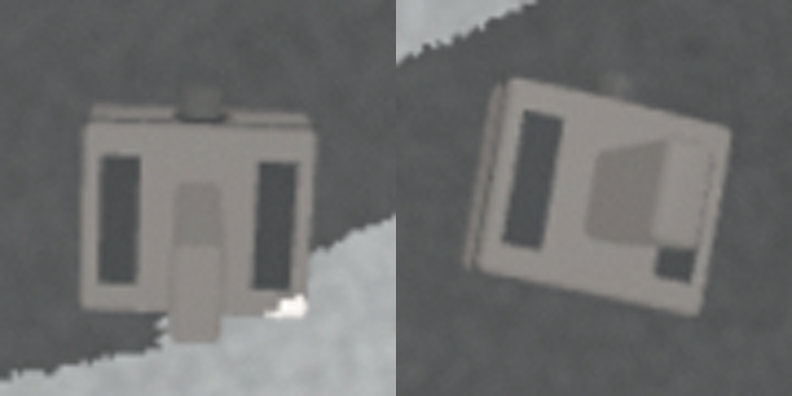

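The left crop shows B with its pin at (203,103), toward tool -z. In the right crop A's pin is at (620,82), on the same side but turned about 12 degrees.

```bash
python3 - <<'E'
from h import *
w=np.load("w5.npy",allow_pickle=True).item()
for n,u0,v0,cs,tab in [("B",280,130,[(85,125),(315,130),(308,318),(80,308)],(196,294)),("A",270,45,[(515,80),(730,128),(697,315),(478,270)],(682,192))]:
    P=np.array([onz(w,u0+u/4.4,v0+v/4.4,.274,True) for u,v in cs])[:,:2]
    t=onz(w,u0+tab[0]/4.4,v0+tab[1]/4.4,.326,True)
    y=-((P[1]-P[0])+(P[2]-P[3]));x=(P[3]-P[0])+(P[2]-P[1])
    print(n,P.mean(0),"tab",t[:2],"y yaw",np.degrees(np.arctan2(y[1],y[0])),np.linalg.norm(y)/2,"x yaw",np.degrees(np.arctan2(x[1],x[0])),np.linalg.norm(x)/2)
E
```

```text
B [ 0.5389 -0.2516] tab [ 0.5389 -0.252 ] y yaw -55.87992869758503 0.051771888473351735 x yaw 34.349610122508295 0.043497633183756476
A [ 0.4182 -0.2406] tab [ 0.418  -0.2408] y yaw -62.278974513156044 0.050501152776714776 x yaw 26.73425655502437 0.043128270872648644
```

```bash
python3 -m jog '20 0 -1 2;45 0 -1 2;70 0 -1 2;95 0 -1 2;115 0 -1 2;130 0 -1 2;137 0 -1 2;137 0 -1 2' && python3 -m jog '0 0 0 0;0 0 0 0;0 0 0 0;0 0 0 0;0 0 0 0;0 0 0 0;0 0 0 0;0 0 0 0' 0 60 && python3 -m jog '-3 0 0 0;-10 0 0 0;-20 0 0 0;-30 0 0 0;-40 0 0 0;-40 0 0 0;-40 0 0 0;-40 0 0 0' && python3 -c "
from h import *
o,R=st();p=o['ee_pos']
t=np.radians(-9.03)
for n,q in [('apron',[.5776,-.1373]),('mouth',[.586,-.084])]:
  d=np.array([*q,p[2]])-p; print(n,R.T@d*1e3)
print('turn',np.degrees(np.arctan2(R[1,1],R[0,1]))-80.97)"
```

```text
time: 15.55
ee_pos: [0.5393, -0.2526, 0.289]
tcp_rot: [-92.9, 89.7, -58.7]
wrist_force: [-0.3, 0.6, 0.1]
opening: 0.0856
time: 16.55
ee_pos: [0.5394, -0.2527, 0.289]
tcp_rot: [-90.7, 89.7, -56.5]
wrist_force: [0.7, 0.7, -1.9]
opening: 0.0095
time: 17.55
ee_pos: [0.5392, -0.2525, 0.3286]
tcp_rot: [-94.7, 89.7, -60.5]
wrist_force: [-0.2, 0.0, -1.7]
opening: 0.0098
t 17.55 pos [ 0.5392 -0.2525  0.3286] rot [-94.6993  89.7194 -60.4888] F [-0.1579  0.0115 -1.7116] op 0.009831148725668312 q [-25.0132  15.2719  33.0341 107.5337  -0.1628 -59.224 ]
[[ 0.0024 -0.5622  0.827 ]
 [-0.0043  0.827   0.5622]
 [-1.     -0.0049 -0.0004]]
apron [-0.3984 73.693  96.4922]
mouth [ -0.6053 113.0476 133.4059]
turn 43.240555808906365
```

```bash
python3 -m jog '0 5 8 5;0 15 20 11;0 27 36 17;0 40 52 23;0 53 68 30;0 65 83 37;0 73 95 43;0 74 96 43.3' && python3 -m jog '0 0 0 0;0 0 0 0;0 0 0 0;0 0 0 0;0 0 0 0;0 0 0 0;0 0 0 0;0 0 0 0'  && python3 - <<'E'
from h import *
o,R=st();p=o['ee_pos']
print('turn',np.degrees(np.arctan2(R[1,1],R[0,1]))-80.97)
for n,q in [('apron',[.5776,-.1373]),('mouth',[.586,-.084]),('nest',[.5947,-.0297])]:
  d=np.array([*q,p[2]])-p; print(n,R.T@d*1e3)
w=camera("wrist")
cv2.imwrite("pics/w6.png",cv2.resize(w["color"][100:400,160:480,::-1],None,fx=2,fy=2,interpolation=cv2.INTER_CUBIC))
np.save("w6.npy",w,allow_pickle=True)
E
```

```text
time: 18.55
ee_pos: [0.5772, -0.1367, 0.3283]
tcp_rot: [-51.4, 89.7, -60.4]
wrist_force: [0.4, 0.6, -1.4]
opening: 0.0093
time: 19.55
ee_pos: [0.5771, -0.1373, 0.3287]
tcp_rot: [-46.8, 89.7, -55.8]
wrist_force: [0.6, 0.5, -0.6]
opening: 0.0089
t 19.55 pos [ 0.5771 -0.1373  0.3287] rot [-46.7524  89.6806 -55.8342] F [ 0.6273  0.4668 -0.6415] op 0.008878956282491534 q [-13.279   14.9201  32.6114 107.4561  -0.216   -4.1977]
[[ 0.0031  0.1579  0.9875]
 [-0.0046  0.9875 -0.1578]
 [-1.     -0.0041  0.0038]]
turn -0.052213604088066745
apron [0.0015 0.0813 0.4801]
mouth [-0.218  54.0386  0.3621]
nest [ -0.4412 109.0307   0.3826]
```

View pics/w6.png

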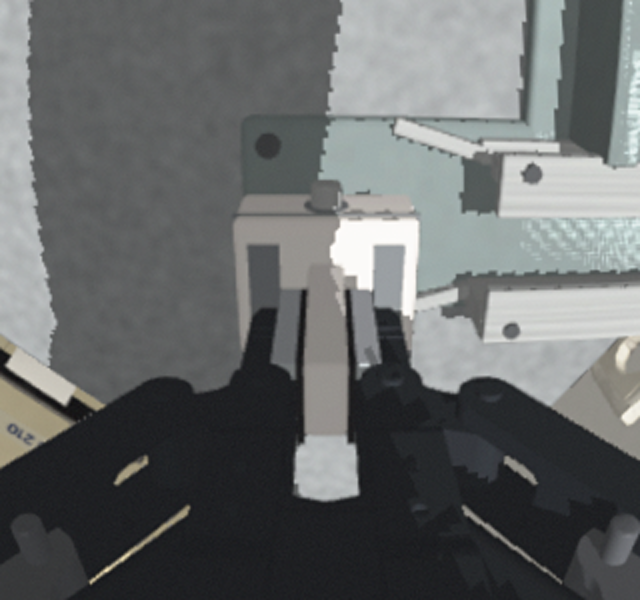

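```bash
python3 - <<'E'
from h import *
w=np.load("w6.npy",allow_pickle=True).item()
o=np.array([.5947,-.0297]);t=np.radians(-9.03);c,s=np.cos(t),np.sin(t);R=np.array([[c,-s],[s,c]])
f=lambda u,v,z:R.T@(onz(w,160+u/2,100+v/2,z,True)[:2]-o)*1e3
for n,a in [("lip- inner -13",(505,216,.292)),("lip- inner far",(630,218,.292)),("lip+ inner 13",(490,284,.292)),("lip+ far",(630,276,.292)),("cas edge L -22",(238,214,.3136)),("cas edge R -22",(417,214,.3136)),("pin tip",(326,190,.3016)),("deck corner -37,-140",(243,118,.26))]: print(n,f(*a))
E
```

```text
lip- inner -13 [-14.1688 -52.3849]
lip- inner far [-12.9866  -6.58  ]
lip+ inner 13 [ 10.0876 -54.9893]
lip+ far [ 9.0222 -2.2108]
cas edge L -22 [ -23.1678 -133.8258]
cas edge R -22 [-23.1076 -84.5118]
pin tip [ -26.1222 -109.6035]
deck corner -37,-140 [ -39.0649 -138.8367]
```

```bash
python3 -m jog '10 0 -0.5 0;20 0 -0.5 0;28 0 -0.5 0;29 0 -0.5 0;29 10 -0.5 0;29 20 -0.5 0;29 30 -0.5 0;29 40 -0.5 0' && python3 -m jog '0 6 0 0;0 12 0 0;0 18 0 0;0 24 0 0;0 30 0 0;0 36 0 0;0 42 0 0;0 48 0 0' && python3 -c "
from h import *
o,R=st();p=o['ee_pos']
for n,q in [('nest',[.5947,-.0297])]:
  d=np.array([*q,p[2]])-p; print(n,R.T@d*1e3)
print('turn',np.degrees(np.arctan2(R[1,1],R[0,1]))-80.97)"
```

```text
time: 20.6
ee_pos: [0.5832, -0.097, 0.2996]
tcp_rot: [-45.6, 89.7, -54.7]
wrist_force: [-0.3, -0.1, -2.0]
opening: 0.0093
time: 21.6
ee_pos: [0.5906, -0.0501, 0.2993]
tcp_rot: [-46.6, 89.7, -55.7]
wrist_force: [-0.0, 0.4, -1.7]
opening: 0.0092
t 21.6 pos [ 0.5906 -0.0501  0.2993] rot [-46.6432  89.6842 -55.7319] F [-0.0499  0.3918 -1.7108] op 0.00923177973815141 q [ -4.7307  13.2601  27.1662 103.7073  -0.2454   4.3576]
[[ 0.0031  0.158   0.9874]
 [-0.0046  0.9874 -0.158 ]
 [-1.     -0.004   0.0038]]
nest [-0.0803 20.7871  0.7796]
turn -0.0591406502503844
```

```bash
python3 -m jog '0 5 0 0;0 10 0 0;0 14 0 0;0 17 0 0;0 19 0 0;0 20 0 0;0 21 0 0;0 22 0 0' && python3 -m jog '0 0.5 0 0;0 1 0 0;0 1 0 0;0 1 0 0;0 1 0 0;0 1 0 0;0 1 0 0;0 1 0 0' && python3 -c "
from h import *
o,R=st();p=o['ee_pos']
d=np.array([.5947,-.0297,p[2]])-p; print(R.T@d*1e3)"
```

```text
time: 22.6
ee_pos: [0.5941, -0.0288, 0.2992]
tcp_rot: [-46.8, 89.7, -55.9]
wrist_force: [-0.1, -0.5, -1.5]
opening: 0.0092
time: 23.6
ee_pos: [0.5941, -0.0284, 0.2993]
tcp_rot: [-53.0, 89.6, -62.2]
wrist_force: [-0.8, -4.0, -0.4]
opening: 0.0092
t 23.6 pos [ 0.5941 -0.0284  0.2993] rot [-53.0343  89.638  -62.1526] F [-0.7934 -4.0428 -0.4194] op 0.009187362371252212 q [ -2.5843  13.5795  27.5452 103.7822  -0.3122   6.5335]
[[ 0.003   0.1585  0.9874]
 [-0.0056  0.9873 -0.1585]
 [-1.     -0.005   0.0038]]
[ 0.0092 -1.2182  0.8146]
```

```bash
python3 -m jog '0 0 0 0;0 0 0 0;0 0 0 0;0 0 0 0;-5 0 0 0;-25 0 0 0;-50 0 0 0;-65 0 0 0' 0.6 && python3 -m jog '0 3 -7 0;0 10 -20 0;0 20 -40 0;0 30 -60 0;0 36 -73 0;0 36 -74 0;0 36 -74 0;0 36 -74 0' 0 && python3 - <<'E'
from h import *
o,R=st();p=o['ee_pos']
d=np.array([.5264,.0186,p[2]])-p; print(R.T@d*1e3)
w=camera("wrist")
cv2.imwrite("pics/w7.png",w["color"][60:,100:540,::-1])
np.save("w7.npy",w,allow_pickle=True)
E
```

```text
time: 24.6
ee_pos: [0.594, -0.0274, 0.3659]
tcp_rot: [-35.5, 89.6, -44.6]
wrist_force: [0.2, -1.1, 0.6]
opening: 0.0514
time: 25.6
ee_pos: [0.5271, 0.0194, 0.3634]
tcp_rot: [-51.6, 89.7, -60.7]
wrist_force: [-0.2, -0.1, -0.5]
opening: -0.0001
t 25.6 pos [0.5271 0.0194 0.3634] rot [-51.5527  89.6942 -60.6631] F [-0.2118 -0.0847 -0.5111] op -6.419548413343617e-05 q [  2.2598   7.2941  27.8528 110.4195  -0.2723  11.3698]
[[ 0.0026  0.1583  0.9874]
 [-0.0047  0.9874 -0.1583]
 [-1.     -0.0042  0.0033]]
[ 0.0021 -0.9461 -0.5623]
```

View pics/w7.png

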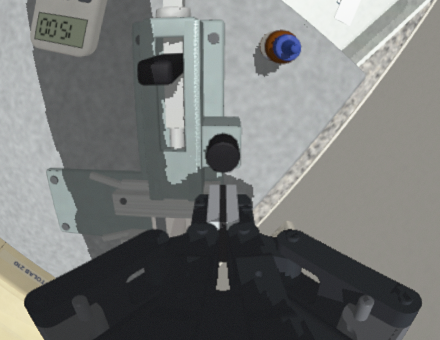

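The trigger at (222,150) is in line with the closed fingers, and the handle at (160,70) is still drawn. I press it.

```bash
python3 -m jog '15 -1 -0.5 0;35 -1 -0.5 0;48 -1 -0.5 0;53 -1 -0.5 0;57 -1 -0.5 0;60 -1 -0.5 0;63 -1 -0.5 0;63 -1 -0.5 0' && python3 -m jog '-3 0 0 0;-10 0 0 0;-25 0 0 0;-50 0 0 0;-60 0 0 0;-60 0 0 0;-60 0 0 0;-60 0 0 0' && python3 - <<'E'
from h import *
o,R=st()
w=camera("wrist")
np.save("w8.npy",w,allow_pickle=True)
# handle check: darkness at forward vs drawn handle top
O=np.array([.5947,-.0297]);t=np.radians(-9.03);c,s=np.cos(t),np.sin(t);M=np.array([[c,-s],[s,c]])
w7=np.load("w7.npy",allow_pickle=True).item()
for n,W in (("w7",w7),("w8",w)):
  for d in (.1,.138):
    u=proj(W,[*(O+M@[-d,0]),.344],True); i,j=np.round(u).astype(int); print(n,d,u,W["color"][j-2:j+3,i-2:i+3].mean((0,1)))
E
```

```text
time: 26.65
ee_pos: [0.5263, 0.0186, 0.3011]
tcp_rot: [-41.5, 89.7, -50.6]
wrist_force: [-1.3, 0.7, 5.9]
opening: -0.0001
time: 27.65
ee_pos: [0.5259, 0.0188, 0.36]
tcp_rot: [-58.7, 89.7, -67.7]
wrist_force: [-0.2, 0.3, -0.6]
opening: -0.0004
t 27.65 pos [0.5259 0.0188 0.36  ] rot [-58.6597  89.7144 -67.7492] F [-0.1632  0.3472 -0.5939] op -0.00035704734781180587 q [  2.1931   6.9338  27.0447 110.0129  -0.2683  11.2824]
[[ 0.0019  0.158   0.9874]
 [-0.0046  0.9874 -0.158 ]
 [-1.     -0.0043  0.0026]]
w7 0.1 [256.9846 199.6084] [79.92 85.72 85.04]
w7 0.138 [252.9667 132.5173] [39.96 39.12 41.76]
w8 0.1 [257.3429 203.4739] [24.16 23.8  25.28]
w8 0.138 [253.2025 135.3216] [85.76 92.52 91.48]
```

```bash
python3 -m jog '-5 -5 10 0;-8 -12 25 0;-8 -20 40 0;-8 -28 58 0;-8 -36 73 0;-8 -36 75 0;-8 -36 75 0;-8 -36 75 0' 0.6 && python3 -m jog '15 0 0 0;35 0 0 0;55 0 0 0;66 0 0 0;69 0 0 0;69 0 0 0;69 0 0 0;69 0 0 0' && python3 -m jog '0 0 0 0;0 0 0 0;0 0 0 0;0 0 0 0;0 0 0 0;0 0 0 0;0 0 0 0;0 0 0 0' 0 60 && python3 -m jog '0 -8 0 0;0 -20 0 0;0 -34 0 0;0 -50 0 0;0 -66 0 0;0 -82 0 0;0 -98 0 0;0 -112 0 0' && python3 -m jog '-10 0 0 0;-30 0 0 0;-60 0 0 0;-90 0 0 0;-120 0 0 0;-140 0 0 0;-140 0 0 0;-140 0 0 0'
```

```text
time: 28.7
ee_pos: [0.5939, -0.0281, 0.3696]
tcp_rot: [-43.8, 89.7, -52.8]
wrist_force: [0.4, 0.2, 0.2]
opening: 0.0513
time: 29.7
ee_pos: [0.5947, -0.0289, 0.3007]
tcp_rot: [-41.7, 89.7, -50.8]
wrist_force: [0.1, 0.2, -0.7]
opening: 0.0511
time: 30.7
ee_pos: [0.5946, -0.0288, 0.3004]
tcp_rot: [-43.9, 89.7, -53.0]
wrist_force: [0.3, 0.8, 4.0]
opening: 0.0091
time: 31.7
ee_pos: [0.5768, -0.141, 0.3004]
tcp_rot: [-51.3, 89.7, -60.4]
wrist_force: [0.1, 0.6, -0.6]
opening: 0.0095
time: 32.7
ee_pos: [0.5769, -0.1388, 0.4397]
tcp_rot: [-55.0, 89.7, -64.1]
wrist_force: [-0.1, 0.3, -2.4]
opening: 0.009
```

```bash
python3 - <<'E'
from h import *
w3=np.load("w3.npy",allow_pickle=True).item(); w1=np.load("w1.npy",allow_pickle=True).item()
for q in [(245,75),(312,22),(165,0)]: print("w3",onz(w3,*q,.083,True))
for q in [(112,126),(83,160),(125,216),(160,190)]: print("w1",onz(w1,*q,.083,True))
w=camera("wrist"); np.save("w9.npy",w,allow_pickle=True)
w6=np.load("w6.npy",allow_pickle=True).item()
for n,W in (("w6",w6),("w9",w)):
  g=W["color"][185:215,318:329].mean((1,2)); print(n,g.round().astype(int))
  cv2.imwrite(f"pics/pin_{n}.png",cv2.resize(W["color"][170:260,270:375,::-1],None,fx=3.8,fy=3.8))
cv2.imwrite("pics/pins.png",np.hstack([cv2.imread("pics/pin_w6.png"),cv2.imread("pics/pin_w9.png")]))
E
```

```text
w3 [0.397  0.1225 0.083 ]
w3 [0.5153 0.1879 0.083 ]
w3 [0.2761 0.2945 0.083 ]
w1 [0.4745 0.278  0.083 ]
w1 [0.4092 0.379  0.083 ]
w1 [0.2793 0.2816 0.083 ]
w1 [0.337  0.1764 0.083 ]
w6 [145 157 161 161 149 104  96  98 102 106 105 106 105 105 105 105 105 107
 115 105  86  87  96 125 138 143 146 146 147 149]
w9 [160 160 160 160 160 160 159 160 160 157 147 121 116 111  97  78  89  94
  92  84  75  76  79 117 131 136 139 140 141 141]
```

View pics/pins.png

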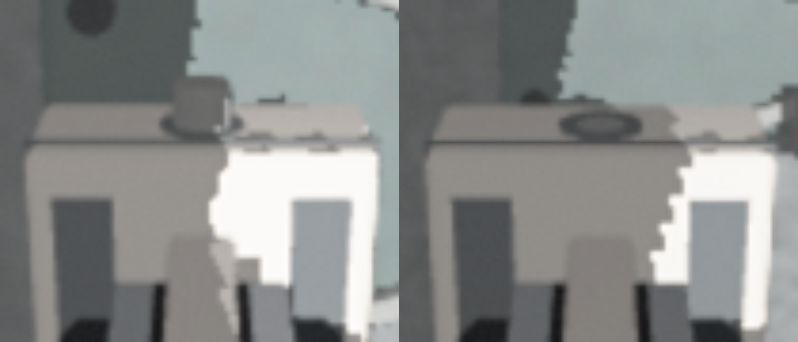

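Left (before firing) the pin is proud; right (after) it is flush, so cassette B is sealed. Now I carry it over the tray and look.

```bash
python3 -m jog '0 20 -13 0;0 50 -32 0;0 90 -58 0;0 130 -85 0;0 170 -110 0;0 210 -137 0;0 250 -163 0;0 290 -189 0' && python3 -m jog '0 30 -20 0;0 55 -36 0;0 70 -46 0;0 76 -49 0;0 76 -49 0;0 76 -49 0;0 76 -49 0;0 76 -49 0'  && python3 - <<'E'
from h import *
o,R=st()
w=camera("wrist"); np.save("w10.npy",w,allow_pickle=True)
cv2.imwrite("pics/w10.png",w["color"][:,:,::-1])
E
```

```text
time: 33.75
ee_pos: [0.4342, 0.1784, 0.438]
tcp_rot: [-55.0, 89.7, -64.1]
wrist_force: [0.1, -0.1, -1.1]
opening: 0.0093
time: 34.75
ee_pos: [0.3994, 0.2598, 0.4383]
tcp_rot: [-45.7, 89.7, -54.8]
wrist_force: [-0.6, -0.2, -1.4]
opening: 0.0092
t 34.75 pos [0.3994 0.2598 0.4383] rot [-45.6786  89.682  -54.8064] F [-0.5608 -0.1651 -1.3901] op 0.009164289672086427 q [ 33.2343   6.1071  36.0084 119.8905  -0.3178  42.3621]
[[ 0.0032  0.1586  0.9873]
 [-0.0045  0.9873 -0.1586]
 [-1.     -0.004   0.0039]]
```

View pics/w10.png

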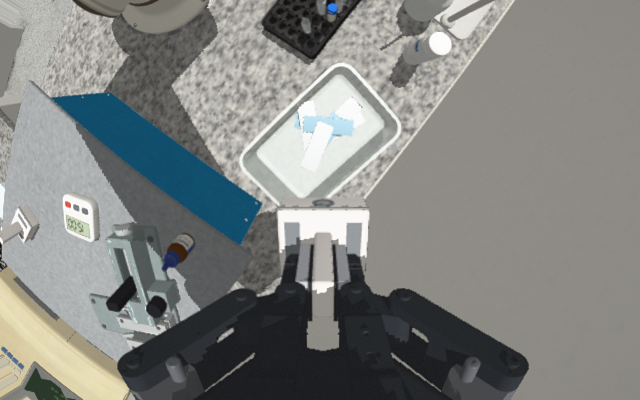

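```bash
python3 - <<'E'
from h import *
w=np.load("w10.npy",allow_pickle=True).item()
P=lambda u,v,z=.083: onz(w,u,v,z,True)[:2]
E={"L1":[(250,143),(328,70)],"R":[(357,70),(396,115)],"B":[(397,135),(355,178)],"L2":[(244,170),(270,200)]}
Q={k:(P(*a),P(*b)) for k,(a,b) in E.items()}
for k,(a,b) in Q.items(): print(k,a,b,"dir",np.degrees(np.arctan2(*(b-a)[::-1])))
def X(a,b):
    (p,q),(r,s)=Q[a],Q[b]; t=np.linalg.solve(np.array([q-p,r-s]).T,r-p); return p+t[0]*(q-p)
C=np.array([X("L1","R"),X("R","B"),X("B","L2"),X("L2","L1")])
print(C,C.mean(0),np.linalg.norm(np.diff(C,axis=0),axis=1))
print("bath corner",onz(w,262,208,.25,True),onz(w,52,97,.25,True),onz(w,240,242,.25,True), "floor pts",P(315,155,.003),P(335,125,.003),P(262,155,.003),P(343,82,.003),P(383,124,.003))
E
```

```text
L1 [0.3724 0.1406] [0.2778 0.286 ] dir 123.03949110874788
R [0.2844 0.3313] [0.3648 0.384 ] dir 33.21871346870092
B [0.3978 0.3817] [0.46   0.3028] dir -51.76842984388106
L2 [0.4157 0.1202] [0.4755 0.1535] dir 29.07506960031127
[[0.2591 0.3148]
 [0.3854 0.3975]
 [0.5465 0.193 ]
 [0.3936 0.108 ]] [0.3962 0.2533] [0.1509 0.2603 0.1749]
bath corner [0.431  0.1819 0.25  ] [ 0.2199 -0.1009  0.25  ] [0.4704 0.1438 0.25  ] floor pts [0.4258 0.2385] [0.3752 0.2847] [0.4084 0.1379] [0.2977 0.3117] [0.3861 0.3746]
```

```bash
python3 -m jog '0 5 -7 -6;0 15 -18 -14;0 25 -30 -22;0 35 -43 -30;0 43 -54 -38;0 43 -54 -42;0 43 -54 -42;0 43 -54 -42' && python3 -m jog '30 0 0 0;70 0 0 0;120 0 0 0;170 0 0 0;220 0 0 0;260 0 0 0;290 0 0 0;300 0 0 0' && python3 -m jog '20 0 0 0;40 0 0 0;60 0 0 0;75 0 0 0;84 0 0 0;88 0 0 0;90 0 0 0;90 0 0 0' && python3 -c "
from h import *
st()"
```

```text
time: 35.8
ee_pos: [0.3528, 0.3111, 0.4379]
tcp_rot: [-88.6, 89.7, -55.8]
wrist_force: [0.3, -0.3, -2.2]
opening: 0.0092
time: 36.8
ee_pos: [0.3531, 0.309, 0.1363]
tcp_rot: [-112.4, 89.6, -79.6]
wrist_force: [-0.4, -0.1, -1.5]
opening: 0.0097
time: 37.8
ee_pos: [0.3541, 0.3095, 0.0483]
tcp_rot: [-83.2, 89.7, -50.3]
wrist_force: [0.1, 0.1, -2.2]
opening: 0.0094
t 37.8 pos [0.3541 0.3095 0.0483] rot [-83.1665  89.6843 -50.2542] F [ 0.1166  0.147  -2.2022] op 0.009367002228052134 q [ 41.351   -5.445  -20.5809  74.8729  -0.3156   8.4386]
[[ 0.0035 -0.5433  0.8395]
 [-0.0042  0.8395  0.5434]
 [-1.     -0.0055  0.0007]]
```

```bash
python3 -m jog '1 0 0 0;2 0 0 0;3 0 0 0;4 0 0 0;4.5 0 0 0;5 0 0 0;5 0 0 0;5 0 0 0' && python3 -m jog '0 0 0 0;0 0 0 0;0 0 0 0;0 0 0 0;0 0 0 0;-2 0 0 0;-10 0 0 0;-20 0 0 0' 0.4 && python3 -m jog '-40 0 0 0;-90 0 0 0;-140 0 0 0;-190 0 0 0;-240 0 0 0;-290 0 0 0;-340 0 0 0;-360 0 0 0' 0.6 && python3 - <<'E'
from win import *
st()
w=camera("wrist"); np.save("w11.npy",w,allow_pickle=True)
cv2.imwrite("pics/w11.png",w["color"][:,:,::-1])
s=camera("scene");cv2.imwrite("pics/s11.png",s["color"][:,:,::-1]);np.save("s11.npy",s,allow_pickle=True)
E
```

```text
time: 38.8
ee_pos: [0.354, 0.3093, 0.0434]
tcp_rot: [-85.7, 89.7, -52.8]
wrist_force: [-2.2, -2.3, 6.0]
opening: 0.0095
time: 39.8
ee_pos: [0.3539, 0.3095, 0.0637]
tcp_rot: [-87.6, 89.7, -54.6]
wrist_force: [0.1, 0.9, -0.3]
opening: 0.034
time: 40.8
ee_pos: [0.3526, 0.3109, 0.4264]
tcp_rot: [-48.4, 89.6, -15.5]
wrist_force: [1.0, -0.3, -0.6]
opening: 0.0509
t 40.8 pos [0.3526 0.3109 0.4264] rot [-48.4121  89.6255 -15.5029] F [ 1.0206 -0.2627 -0.6322] op 0.05094110544065001 q [ 41.6006   3.8414  31.99   117.9452  -0.3144   8.6907]
[[ 0.0063 -0.5433  0.8395]
 [-0.0017  0.8395  0.5433]
 [-1.     -0.0049  0.0043]]
```

```bash
python3 -m jog '0 -20 -3 10;0 -60 -9 20;0 -110 -17 30;0 -165 -26 40;0 -220 -35 50;0 -275 -44 60;0 -325 -52 70;0 -350 -56 80' 1 && python3 -m jog '0 0 0 10;0 0 0 20;0 0 0 30;0 0 0 40;0 0 0 50;0 0 0 52;0 0 0 52;0 0 0 52' && python3 - <<'E'
from win import *
o,R=st();p=o['ee_pos']
print("to handle-3mm", R.T@(np.array([.4929,-.0135,p[2]])-p)*1e3,'yaw',np.degrees(np.arctan2(R[1,1],R[0,1])))
w=np.load("w11.npy",allow_pickle=True).item()
for q in [(.354,.3095,.079),(.354,.3095,.003)]: print(proj(w,q,True))
O=np.array([.354,.3095]);
for d in (-.06,-.04,-.02,0,.02,.04,.06):
    t=np.radians(123.);u=proj(w,[*(O+d*np.array([np.cos(t),np.sin(t)])),.027],True); i,j=np.round(u).astype(int); print(d,i,j,w["color"][j,i])
c=camera("wrist"); np.save("w12.npy",c,allow_pickle=True)
P=np.array([.5947,-.0297]);t=np.radians(-9.03);M=np.array([[np.cos(t),-np.sin(t)],[np.sin(t),np.cos(t)]])
for d in (.1,.138):
    u=proj(c,[*(P+M@[-d,0]),.344],True); i,j=np.round(u).astype(int); print(d,u,c["color"][j-2:j+3,i-2:i+3].mean((0,1)))
E
```

```text
time: 41.9
ee_pos: [0.4964, -0.0155, 0.4236]
tcp_rot: [-24.4, 89.7, -71.9]
wrist_force: [0.1, -0.8, -0.9]
opening: 0.0855
time: 42.9
ee_pos: [0.4959, -0.0131, 0.4247]
tcp_rot: [41.6, 89.7, -57.3]
wrist_force: [-0.7, -0.5, 0.5]
opening: 0.0853
t 42.9 pos [ 0.4959 -0.0131  0.4247] rot [ 41.613   89.6883 -57.3464] F [-0.732  -0.4818  0.4607] op 0.08533631575300586 q [ -1.3696   7.511   35.7819 118.0965  -0.2584  97.5894]
[[ 0.0029  0.9878 -0.1557]
 [-0.0046 -0.1557 -0.9878]
 [-1.      0.0036  0.0041]]
to handle-3mm [-0.0071 -2.8741  0.8163] yaw -8.959038543038327
[322.9424 147.9201]
[323.0778 141.0597]
-0.06 289 143 [246 247 247]
-0.04 300 143 [248 248 248]
-0.02 312 143 [74 76 77]
0 323 143 [248 245 242]
0.02 334 143 [163 167 168]
0.04 346 143 [145 149 144]
0.06 357 143 [235 238 233]
0.1 [321.7591 205.6464] [41.08 40.4  44.  ]
0.138 [272.9658 205.656 ] [187.4  202.24 200.12]
```

```bash
python3 -m jog '20 -2 0 0;45 -2 0 0;70 -2 0 0;95 -2 0 0;110 -2 0 0;115 -2 0 0;115 -2 0 0;115 -2 0 0' && python3 -m jog '0 0 0 0;0 0 0 0;0 0 0 0;0 0 0 0;0 0 0 0;0 0 0 0;0 0 0 0;0 0 0 0' 0 50 && python3 -m jog '0 -7 0 0;0 -14 0 0;0 -22 0 0;0 -30 0 0;0 -38 0 0;0 -44 0 0;0 -47 0 0;0 -49 0 0' && python3 -m jog '0 0 0 0;0 0 0 0;0 2 0 0;0 4 0 0;0 6 0 0;0 8 0 0;0 8 0 0;0 8 0 0' && python3 -m jog '0 0 0 0;0 0 0 0;0 0 0 0;0 0 0 0;0 0 0 0;-2 0 0 0;-10 0 0 0;-20 0 0 0' 1 && python3 -m jog '-20 0 0 0;-40 0 0 0;-60 0 0 0;-80 0 0 0;-95 0 0 0;-95 0 0 0;-95 0 0 0;-95 0 0 0' && python3 - <<'E'
from h import *
o,R=st();p=o['ee_pos']
c=camera("wrist"); np.save("w13.npy",c,allow_pickle=True)
P=np.array([.5947,-.0297]);t=np.radians(-9.03);M=np.array([[np.cos(t),-np.sin(t)],[np.sin(t),np.cos(t)]])
for d in (.1,.138):
    u=proj(c,[*(P+M@[-d,0]),.344],True); i,j=np.round(u).astype(int); print(d,u,c["color"][j-2:j+3,i-2:i+3].mean((0,1)))
print("to A",R.T@(np.array([.4181,-.2407,p[2]])-p)*1e3)
E
```

```text
time: 43.95
ee_pos: [0.4945, -0.0134, 0.3106]
tcp_rot: [51.0, 89.6, -48.1]
wrist_force: [0.3, -0.7, 1.2]
opening: 0.0853
time: 44.95
ee_pos: [0.4948, -0.0134, 0.31]
tcp_rot: [51.1, 89.6, -48.0]
wrist_force: [4.7, -1.3, 0.7]
opening: 0.0132
time: 45.95
ee_pos: [0.4494, -0.0059, 0.31]
tcp_rot: [73.2, 89.3, -25.9]
wrist_force: [31.1, -2.4, -2.7]
opening: 0.0133
time: 46.95
ee_pos: [0.4563, -0.007, 0.31]
tcp_rot: [68.9, 89.5, -30.2]
wrist_force: [17.8, -1.0, -0.7]
opening: 0.0131
time: 47.95
ee_pos: [0.4537, -0.0068, 0.3305]
tcp_rot: [45.1, 89.7, -54.0]
wrist_force: [0.4, 0.0, 0.3]
opening: 0.0854
time: 48.95
ee_pos: [0.4533, -0.0063, 0.4242]
tcp_rot: [35.2, 89.7, -63.9]
wrist_force: [0.3, 0.5, -0.2]
opening: 0.0852
t 48.95 pos [ 0.4533 -0.0063  0.4242] rot [ 35.1994  89.7087 -63.8894] F [ 0.3367  0.5089 -0.2092] op 0.08515535626629689 q [ -0.6389   1.3732  29.1193 117.615   -0.2601  98.4495]
[[ 0.0022  0.9874 -0.158 ]
 [-0.0046 -0.158  -0.9874]
 [-1.      0.0029  0.0042]]
0.1 [377.0945 205.65  ] [115.32 124.72 123.32]
0.138 [328.3765 205.9002] [41.6  40.8  44.28]
to A [  0.991    2.2113 236.9741]
```

```bash
python3 -m jog '0 0 15 -10;0 0 45 -20;0 1 80 -30;0 1 115 -40;0 2 150 -50;0 2 185 -60;0 2 215 -70;0 2 237 -80' && python3 -m jog '0 0 0 -10;0 0 0 -20;0 0 0 -30;0 0 0 -40;0 0 0 -46.3;0 0 0 -46.3;0 0 0 -46.3;0 0 0 -46.3' && python3 - <<'E'
from win import *
o,R=st()
w=camera("wrist"); np.save("w14.npy",w,allow_pickle=True)
print("expected",proj(w,[.4181,-.2407,.274],True))
wins(w,(240,120,410,250))
# dark windows
im=w["color"][120:250,240:410]
cv2.imwrite("pics/w14.png",cv2.resize(im[:,:,::-1],None,fx=4.5,fy=4.5,interpolation=cv2.INTER_CUBIC))
E
```

```text
time: 50.0
ee_pos: [0.4175, -0.2419, 0.4253]
tcp_rot: [-40.7, 89.7, -59.5]
wrist_force: [0.5, -0.7, -0.2]
opening: 0.0853
time: 51.0
ee_pos: [0.418, -0.2407, 0.4256]
tcp_rot: [-83.3, 89.7, -56.2]
wrist_force: [0.4, 0.1, 0.2]
opening: 0.0854
t 51.0 pos [ 0.418  -0.2407  0.4256] rot [-83.323   89.6876 -56.1923] F [0.4196 0.0762 0.1878] op 0.08535012941242967 q [-29.8523   5.4466  33.6105 117.8838  -0.1386 -56.9833]
[[ 0.003  -0.456   0.89  ]
 [-0.0045  0.89    0.456 ]
 [-1.     -0.0054  0.0006]]
expected [324.3068 181.1689]
comp [  56    5   54   48 1893] [322.4126 148.2699] rect [322.5 148.5] ((47.0, 53.0), 90.0)
[[349, 128], [347, 171], [297, 170], [298, 125]]
```

View pics/w14.png

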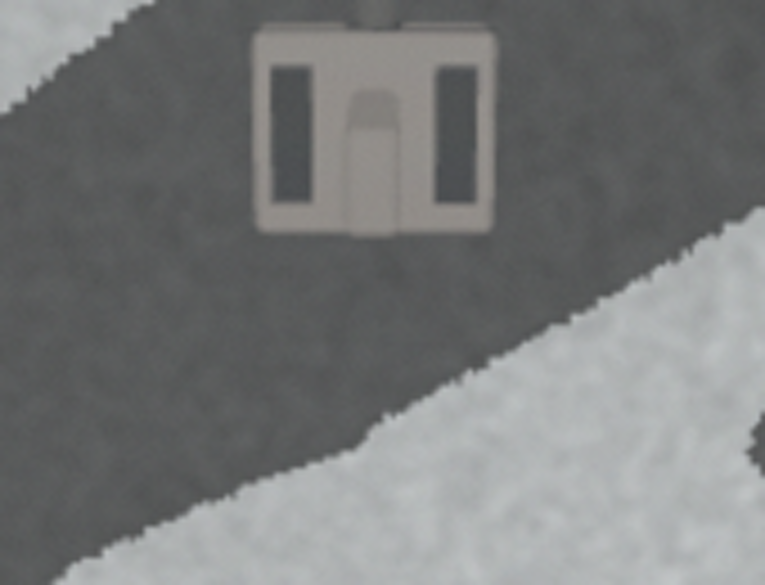

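It was knocked aside, mostly along tool -z, and it still stands with its pin at the top (375,10). The body corners are about (253,33) to (493,232), so I'll recompute its position from them.

```bash
python3 - <<'E'
from h import *
w=np.load("w14.npy",allow_pickle=True).item(); o,R=st(); p=o["ee_pos"]
P=np.array([onz(w,240+u/4.5,120+v/4.5,.274,True) for u,v in [(253,33),(497,33),(493,232),(257,232)]])
t=onz(w,240+374/4.5,120+182/4.5,.326,True)
y=(P[1]-P[0])+(P[2]-P[3]); x=(P[3]-P[0])+(P[2]-P[1])
print(P.mean(0),t,np.linalg.norm(y)/2,np.linalg.norm(x)/2,"yaw y",np.degrees(np.arctan2(y[1],y[0])),"x+90",np.degrees(np.arctan2(x[1],x[0]))+90,"tool",np.degrees(np.arctan2(R[1,1],R[0,1])))
m=(P.mean(0)[:2]+t[:2])/2
print(m,R.T@(np.array([*m,p[2]])-p)*1e3)
E
```

```text
t 51.05 pos [ 0.418  -0.2407  0.4256] rot [-83.286   89.6867 -56.1365] F [ 0.194  -0.4257  0.0806] op 0.08545745589981919 q [-29.8525   5.4493  33.6154 117.8852  -0.1387 -57.0023]
[[ 0.003  -0.4563  0.8898]
 [-0.0045  0.8898  0.4563]
 [-1.     -0.0054  0.0006]]
[ 0.3903 -0.256   0.274 ] [ 0.3903 -0.256   0.326 ] 0.0516219799048536 0.04361380651270199 yaw y 117.09850312932345 x+90 117.06425416269322 tool 117.14940306713999
[ 0.3903 -0.256 ] [ -0.0147  -1.0103 -31.6059]
```

```bash
python3 -m jog '0 -1 -12 0;0 -1 -25 0;0 -1 -31.5 0;20 -1 -31.5 0;40 -1 -31.5 0;60 -1 -31.5 0;70 -1 -31.5 0;70 -1 -31.5 0' && python3 -m jog '15 0 0 0;30 0 0 0;45 0 0 0;58 0 0 0;64 0 0 0;66 0 0 0;66 0 0 0;66 0 0 0' && python3 -m jog '0 0 0 0;0 0 0 0;0 0 0 0;0 0 0 0;0 0 0 0;0 0 0 0;0 0 0 0;0 0 0 0' 0 60 && python3 -m jog '-3 0 0 0;-10 0 0 0;-20 0 0 0;-30 0 0 0;-40 0 0 0;-40 0 0 0;-40 0 0 0;-40 0 0 0' && python3 -c "
from h import *
o,R=st();p=o['ee_pos']
print(R.T@(np.array([.5776,-.1373,p[2]])-p)*1e3)
print('turn',np.degrees(np.arctan2(R[1,1],R[0,1]))-80.97)"
```

```text
time: 52.05
ee_pos: [0.3903, -0.2563, 0.3555]
tcp_rot: [-85.2, 89.7, -58.0]
wrist_force: [0.2, -0.0, -0.1]
opening: 0.0853
time: 53.05
ee_pos: [0.391, -0.2567, 0.2901]
tcp_rot: [-80.8, 89.7, -53.6]
wrist_force: [0.4, -0.5, -0.6]
opening: 0.0855
time: 54.05
ee_pos: [0.3908, -0.2566, 0.2896]
tcp_rot: [-83.8, 89.7, -56.6]
wrist_force: [0.3, 0.4, -2.1]
opening: 0.0091
time: 55.05
ee_pos: [0.3907, -0.2564, 0.3292]
tcp_rot: [-86.0, 89.7, -58.8]
wrist_force: [0.8, 0.5, -2.3]
opening: 0.0091
t 55.05 pos [ 0.3907 -0.2564  0.3292] rot [-86.0199  89.7162 -58.806 ] F [ 0.8194  0.4779 -2.2886] op 0.009071305012210791 q [-33.2005  -3.1236  13.0362 105.9039  -0.1227 -60.4146]
[[ 0.0026 -0.4573  0.8893]
 [-0.0042  0.8893  0.4573]
 [-1.     -0.0049  0.0003]]
[ -0.025   20.4118 220.697 ]
turn 36.24377020611061
```

```bash
python3 -m jog '0 2 20 4;0 5 50 9;0 8 85 15;0 12 120 21;0 15 155 27;0 18 190 33;0 20 212 36.2;0 20.5 220.5 36.2' && python3 -m jog '0 0 0 0;0 0 0 0;0 0 0 0;0 0 0 0;0 0 0 0;0 0 0 0;0 0 0 0;0 0 0 0' && python3 - <<'E'
from win import *
o,R=st();p=o['ee_pos']
print(R.T@(np.array([.5776,-.1373,p[2]])-p)*1e3,np.degrees(np.arctan2(R[1,1],R[0,1]))-80.97)
w=camera("wrist"); np.save("w15.npy",w,allow_pickle=True)
w6=np.load("w6.npy",allow_pickle=True).item()
for n,W in (("w6",w6),("w15",w)):
  print(n,W["color"][185:225,318:329].mean((1,2)).round().astype(int))
  print(n,W["color"][212:218,265:380].mean((0,2)).round().astype(int))
E
```

```text
time: 56.05
ee_pos: [0.5782, -0.1367, 0.3287]
tcp_rot: [-59.7, 89.7, -68.6]
wrist_force: [0.5, 0.6, -1.2]
opening: 0.0092
time: 57.05
ee_pos: [0.5775, -0.1374, 0.3297]
tcp_rot: [-47.1, 89.7, -56.1]
wrist_force: [0.4, -0.5, -1.3]
opening: 0.0092
t 57.05 pos [ 0.5775 -0.1374  0.3297] rot [-47.0774  89.6847 -56.0623] F [ 0.4307 -0.4536 -1.3411] op 0.009201379728858388 q [-13.2764  15.0421  32.8757 107.6021  -0.2142  -4.292 ]
[[ 0.0031  0.1562  0.9877]
 [-0.0046  0.9877 -0.1562]
 [-1.     -0.004   0.0037]]
[0.0002 0.0713 0.121 ] 0.04469274558736913
w6 [145 157 161 161 149 104  96  98 102 106 105 106 105 105 105 105 105 107
 115 105  86  87  96 125 138 143 146 146 147 149 156 161 161 160 161 161
 167 176 184 184]
w6 [ 96  95  96  96  96  96  96  96  96  95  97 114 141 145 146 147 147 147
 147 148 147 147 147 147 148 148 147 147 147 148 148 147 147 148 148 147
 148 147 147 147 147 147 147 147 147 147 147 147 147 147 148 147 147 147
 147 147 148 148 147 147 147 147 166 197 217 246 250 250 250 250 250 250
 250 250 250 250 250 250 250 250 250 250 250 250 250 250 250 250 250 250
 250 250 250 250 250 250 250 250 250 250 250 250 249 246 199 163 168 168
 168 168 167 168 167 168 167]
w15 [152 160 161 148 122  98  97 101 105 106 106 106 105 105 106 105 107 122
 110  93  82  89 130 138 142 145 146 146 149 159 161 161 161 161 161 156
 149 147 151 171]
w15 [ 96  96  96  96  96  96  96  96  96  96  95 109 135 144 147 147 147 147
 147 147 147 147 147 147 147 147 147 148 147 148 148 147 148 148 148 148
 148 147 147 148 147 147 147 148 148 148 148 148 147 148 147 147 147 147
 147 147 148 147 148 148 147 147 176 218 235 248 250 250 250 250 250 250
 250 250 250 250 250 250 250 250 250 250 250 250 250 250 250 250 250 250
 250 250 250 250 250 250 250 250 250 250 250 250 249 247 202 164 168 168
 168 168 168 168 168 168 168]
```

```bash
python3 -m jog '10 0 0 0;20 0 0 0;28 0 0 0;29 0 0 0;29 10 0 0;29 20 0 0;29 30 0 0;29 40 0 0' && python3 -m jog '0 6 0 0;0 12 0 0;0 18 0 0;0 24 0 0;0 30 0 0;0 36 0 0;0 42 0 0;0 48 0 0' && python3 -m jog '0 5 0 0;0 10 0 0;0 14 0 0;0 17 0 0;0 19 0 0;0 20 0 0;0 21 0 0;0 21.5 0 0' && python3 -m jog '0 0.5 0 0;0 1 0 0;0 1 0 0;0 1 0 0;0 1 0 0;0 1 0 0;0 1 0 0;0 1 0 0' && python3 -c "
from h import *
o,R=st();p=o['ee_pos']
print(R.T@(np.array([.5947,-.0297,p[2]])-p)*1e3)"
```

```text
time: 58.1
ee_pos: [0.584, -0.097, 0.3006]
tcp_rot: [-45.0, 89.7, -53.9]
wrist_force: [-0.1, -0.5, -1.9]
opening: 0.0094
time: 59.1
ee_pos: [0.5914, -0.0502, 0.3003]
tcp_rot: [-46.8, 89.7, -55.8]
wrist_force: [0.5, -0.0, -1.7]
opening: 0.0093
time: 60.1
ee_pos: [0.5947, -0.0294, 0.3002]
tcp_rot: [-46.8, 89.7, -55.8]
wrist_force: [-0.1, 0.6, -2.5]
opening: 0.0091
time: 61.1
ee_pos: [0.5947, -0.0286, 0.3003]
tcp_rot: [-49.8, 89.7, -58.8]
wrist_force: [-1.3, -5.0, -0.4]
opening: 0.0092
t 61.1 pos [ 0.5947 -0.0286  0.3003] rot [-49.8244  89.6613 -58.8266] F [-1.3435 -4.9505 -0.364 ] op 0.009213699225512278 q [ -2.6204  13.7245  27.8338 103.9209  -0.2815   6.3814]
[[ 0.0031  0.1565  0.9877]
 [-0.0051  0.9877 -0.1565]
 [-1.     -0.0045  0.0038]]
[ 0.0053 -1.0728  0.1257]
```

```bash
python3 -m jog '0 0 0 0;0 0 0 0;0 0 0 0;0 0 0 0;-5 0 0 0;-25 0 0 0;-50 0 0 0;-65 0 0 0' 0.6 && python3 -m jog '0 3 -7 0;0 10 -20 0;0 20 -40 0;0 30 -60 0;0 35 -74 0;0 35 -75 0;0 35 -75 0;0 35 -75 0' 0 && python3 - <<'E'
from h import *
o,R=st();p=o['ee_pos']
print(R.T@(np.array([.5261,.0187,p[2]])-p)*1e3)
E
```

```text
time: 62.1
ee_pos: [0.5946, -0.028, 0.3669]
tcp_rot: [-35.7, 89.6, -44.7]
wrist_force: [0.6, 0.1, -0.4]
opening: 0.0516
time: 63.1
ee_pos: [0.5264, 0.018, 0.3644]
tcp_rot: [-52.0, 89.7, -61.0]
wrist_force: [0.7, 0.8, -0.0]
opening: -0.0003
t 63.1 pos [0.5264 0.018  0.3644] rot [-51.9528  89.6961 -60.9592] F [ 0.6594  0.7826 -0.0102] op -0.0002524860235688516 q [  2.1035   7.2451  27.9163 110.5336  -0.2709  11.1095]
[[ 0.0026  0.1565  0.9877]
 [-0.0046  0.9877 -0.1565]
 [-1.     -0.0042  0.0033]]
[-0.004   0.6653 -0.3719]
```

```bash
python3 -m jog '15 0.5 0 0;35 0.5 0 0;49 0.5 0 0;54 0.5 0 0;58 0.5 0 0;61 0.5 0 0;64 0.5 0 0;64 0.5 0 0' && python3 -m jog '-3 0 0 0;-10 0 0 0;-25 0 0 0;-50 0 0 0;-65 0 0 0;-70 0 0 0;-70 0 0 0;-70 0 0 0' && python3 - <<'E'
from h import *
o,R=st();p=o['ee_pos']
w=camera("wrist");np.save("w16.npy",w,allow_pickle=True)
O=np.array([.5947,-.0297]);t=np.radians(-9.03);c,s=np.cos(t),np.sin(t);M=np.array([[c,-s],[s,c]])
for d in (.1,.138):
    u=proj(w,[*(O+M@[-d,0]),.344],True); i,j=np.round(u).astype(int); print(d,u,w["color"][j-2:j+3,i-2:i+3].mean((0,1)))
print(R.T@(np.array([.5947,-.0286,p[2]])-p)*1e3)
E
```

```text
time: 64.1
ee_pos: [0.5264, 0.0184, 0.3011]
tcp_rot: [-42.2, 89.7, -51.2]
wrist_force: [-0.5, 1.2, 6.1]
opening: 0.0005
time: 65.1
ee_pos: [0.526, 0.0188, 0.37]
tcp_rot: [-58.3, 89.7, -67.3]
wrist_force: [-0.1, 0.1, 0.5]
opening: 0.0
t 65.1 pos [0.526  0.0188 0.37  ] rot [-58.2659  89.7132 -67.2532] F [-0.1048  0.0764  0.5201] op 3.66037817236411e-05 q [  2.1876   7.6258  29.0298 111.3032  -0.2685  11.1746]
[[ 0.0019  0.1562  0.9877]
 [-0.0046  0.9877 -0.1562]
 [-1.     -0.0043  0.0026]]
0.1 [260.8761 197.3637] [27.2  26.72 28.56]
0.138 [257.4014 132.6458] [101.44 109.96 108.76]
[  0.3515 -36.0448  75.2393]
```

Fired: the handle is at the forward position. Now I fetch the cassette.

```bash
python3 -m jog '0 -5 10 0;0 -12 25 0;0 -20 40 0;0 -28 58 0;0 -36 73 0;0 -36 75 0;0 -36 75 0;0 -36 75 0' 0.6 && python3 -m jog '15 0 0 0;35 0 0 0;55 0 0 0;66 0 0 0;69.5 0 0 0;69.5 0 0 0;69.5 0 0 0;69.5 0 0 0' && python3 -m jog '0 0 0 0;0 0 0 0;0 0 0 0;0 0 0 0;0 0 0 0;0 0 0 0;0 0 0 0;0 0 0 0' 0 60 && python3 -m jog '0 -8 0 0;0 -20 0 0;0 -34 0 0;0 -50 0 0;0 -66 0 0;0 -82 0 0;0 -98 0 0;0 -112 0 0' && python3 -m jog '-10 0 0 0;-30 0 0 0;-60 0 0 0;-90 0 0 0;-120 0 0 0;-140 0 0 0;-140 0 0 0;-140 0 0 0' && python3 - <<'E'
from h import *
o,R=st();p=o['ee_pos']
w=camera("wrist");np.save("w17.npy",w,allow_pickle=True)
w9=np.load("w9.npy",allow_pickle=True).item()
for W in (w9,w): print(W["color"][185:225,318:329].mean((1,2)).round().astype(int)); print(W["color"][215,265:380,0][::3])
print("pos2",R.T@(np.array([.3965,.244,p[2]])-p)*1e3)
E
```

```text
time: 66.15
ee_pos: [0.5942, -0.0282, 0.3715]
tcp_rot: [-43.5, 89.7, -52.4]
wrist_force: [0.4, -0.0, -0.8]
opening: 0.0511
time: 67.15
ee_pos: [0.5949, -0.0289, 0.3022]
tcp_rot: [-41.1, 89.7, -50.1]
wrist_force: [-0.4, 0.4, -0.1]
opening: 0.0513
time: 68.15
ee_pos: [0.5947, -0.0289, 0.3019]
tcp_rot: [-45.2, 89.7, -54.2]
wrist_force: [-0.8, 0.3, 2.1]
opening: 0.0092
time: 69.15
ee_pos: [0.5772, -0.141, 0.3019]
tcp_rot: [-50.8, 89.7, -59.8]
wrist_force: [-0.1, 0.6, -0.4]
opening: 0.0094
time: 70.15
ee_pos: [0.5772, -0.1388, 0.4412]
tcp_rot: [-54.4, 89.7, -63.4]
wrist_force: [0.1, -0.8, -2.0]
opening: 0.0095
t 70.15 pos [ 0.5772 -0.1388  0.4412] rot [-54.4028  89.7143 -63.3795] F [ 0.0703 -0.79   -1.9544] op 0.009500626694188309 q [-13.4133  28.3481  65.3089 126.777   -0.2188  -4.4369]
[[ 0.0022  0.156   0.9877]
 [-0.0045  0.9877 -0.156 ]
 [-1.     -0.0041  0.0029]]
[160 160 160 160 160 160 159 160 160 157 147 121 116 111  97  78  89  94
  92  84  75  76  79 117 131 136 139 140 141 141 141 141 141 141 141 141
 141 141 141 141]
[ 91  92  91  88 128 145 145 144 145 144 144 144 144 144 143 144 144 146
 145 143 144 144 145 145 144 143 189 250 249 249 249 249 249 249 245 181
 174 176 169]
[160 160 160 160 160 160 160 159 157 147 127 121 119  95  80  90  94  92
  81  75  76  86 124 132 137 139 140 141 141 141 142 141 141 141 141 141
 141 141 141 141]
[ 90  92  90  90 113 145 145 145 144 143 145 143 144 143 143 144 144 144
 145 145 145 144 144 145 145 145 176 250 249 249 249 249 249 249 242 179
 173 175 167]
pos2 [  -2.1102  349.8841 -238.2541]
```

The pin profile matches the first, flush cassette. I carry this one to the tray, to a spot beside the first.

```bash
python3 -m jog '0 20 -13 0;0 50 -34 0;0 90 -61 0;0 130 -88 0;0 170 -116 0;0 210 -143 0;0 250 -170 0;0 285 -194 0' && python3 -m jog '0 25 -17 -5;0 45 -30 -13;0 58 -39 -21;0 65 -44 -29;0 65 -44 -37;0 65 -44 -42;0 65 -44 -42;0 65 -44 -42' && python3 - <<'E'
from h import *
o,R=st();p=o['ee_pos']
print("pos2",R.T@(np.array([.3965,.244,p[2]])-p)*1e3, "cas1 tab", R.T@(np.array([.354,.3095,p[2]])-p)*1e3)
w=camera("wrist");np.save("w18.npy",w,allow_pickle=True)
E
```

```text
time: 71.2
ee_pos: [0.4282, 0.1741, 0.4394]
tcp_rot: [-55.8, 89.7, -64.8]
wrist_force: [0.9, 1.3, -1.5]
opening: 0.0093
time: 72.2
ee_pos: [0.3961, 0.2439, 0.4395]
tcp_rot: [-93.4, 89.7, -60.5]
wrist_force: [-0.1, 0.1, -1.0]
opening: 0.0092
t 72.2 pos [0.3961 0.2439 0.4395] rot [-93.3849  89.6823 -60.4868] F [-0.0736  0.0622 -1.0005] op 0.009221754498123892 q [ 31.8123   4.5898  34.5087 119.9316  -0.3174  -1.0858]
[[ 0.0027 -0.5431  0.8396]
 [-0.0048  0.8396  0.5431]
 [-1.     -0.0055 -0.0003]]
pos2 [ 0.0004 -0.0922  0.3808] cas1 tab [-0.4317 77.9866  0.2722]
```

```bash
python3 -m jog '30 -6 0 0;70 -6 0 0;120 -6 0 0;170 -6 0 0;215 -6 0 0;250 -6 0 0;275 -6 0 0;285 -6 0 0' && python3 -m jog '20 0 0 0;40 0 0 0;60 0 0 0;75 0 0 0;90 0 0 0;98 0 0 0;103 0 0 0;105 0 0 0' && python3 -m jog '1 0 0 0;2 0 0 0;3 0 0 0;4 0 0 0;4.5 0 0 0;5 0 0 0;5 0 0 0;5 0 0 0'
```

```text
time: 73.25
ee_pos: [0.3999, 0.2373, 0.1534]
tcp_rot: [-109.3, 89.7, -76.3]
wrist_force: [-0.4, -0.2, -1.7]
opening: 0.0091
time: 74.25
ee_pos: [0.401, 0.2373, 0.0499]
tcp_rot: [-86.7, 89.7, -53.7]
wrist_force: [0.7, 0.9, -1.3]
opening: 0.0093
time: 75.25
ee_pos: [0.4009, 0.2372, 0.0449]
tcp_rot: [-88.9, 89.7, -55.9]
wrist_force: [-0.1, -0.4, -0.4]
opening: 0.0092
```

```bash
python3 -m jog '0.5 0 0 0;0.5 0 0 0;0.5 0 0 0;0.5 0 0 0;0.5 0 0 0;0.5 0 0 0;-5 0 0 0;-15 0 0 0' 0.35 && python3 -m jog '-30 0 0 0;-60 0 0 0;-110 0 0 0;-160 0 0 0;-220 0 0 0;-280 0 0 0;-330 0 0 0;-350 0 0 0' && python3 -m jog '0 0 0 0;0 0 0 0;0 0 0 0;0 0 0 0;0 0 0 0;0 0 0 0;0 0 0 0;0 0 0 0' && python3 - <<'E'
from h import *
o,R=st();p=o['ee_pos']
w=camera("wrist");np.save("w19.npy",w,allow_pickle=True)
t=np.radians(123.);ux=np.array([np.sin(t),-np.cos(t)]);uy=np.array([np.cos(t),np.sin(t)])
im=w["color"].astype(int)
for n,c in (("B",(.354,.3095)),("A",(.401,.2372))):
  c=np.array(c)
  print(n,"tab top px",proj(w,[*c,.079],True),"corners",[proj(w,[*(c+a*.022*ux+b*.026*uy),.027],True).round().astype(int).tolist() for a,b in ((-1,-1),(-1,1),(1,1),(1,-1))])
  for k in (-.035,-.03,-.024,-.017,0,.017,.024,.03,.035):
    u=proj(w,[*(c+k*uy-.012*ux),.027],True).round().astype(int); v=proj(w,[*(c+k*uy+.018*ux),.027],True).round().astype(int); print(k,im[u[1],u[0]],im[v[1],v[0]])
cv2.imwrite("pics/w19.png",w["color"][:,:,::-1])
s=camera("scene")
def blobs(W):
    # tray region warm-white check
    pass
c=w; P=np.array([.5947,-.0297]);
E
```

```text
time: 76.25
ee_pos: [0.4007, 0.2372, 0.0603]
tcp_rot: [-93.5, 89.7, -60.5]
wrist_force: [-0.0, 0.4, 0.1]
opening: 0.0301
time: 77.25
ee_pos: [0.3996, 0.2388, 0.4136]
tcp_rot: [-50.8, 89.6, -17.8]
wrist_force: [-0.3, 0.0, -0.9]
opening: 0.0302
time: 78.25
ee_pos: [0.3998, 0.2389, 0.4099]
tcp_rot: [-88.7, 89.7, -55.7]
wrist_force: [-0.7, 0.7, 0.6]
opening: 0.0302
t 78.25 pos [0.3998 0.2389 0.4099] rot [-88.703   89.6839 -55.6928] F [-0.6547  0.6717  0.623 ] op 0.03018306994179164 q [ 31.0532   2.0209  27.9557 115.9169  -0.3156  -1.957 ]
[[ 0.0031 -0.5448  0.8386]
 [-0.0046  0.8386  0.5448]
 [-1.     -0.0055  0.0001]]
B tab top px [378.0751 150.8262] corners [[358, 133], [388, 133], [387, 158], [358, 158]]
-0.035 [189 226 240] [177 216 232]
-0.03 [188 226 242] [171 209 229]
-0.024 [251 248 245] [253 251 248]
-0.017 [164 169 170] [254 252 250]
0 [253 252 250] [243 239 235]
0.017 [169 173 174] [253 251 249]
0.024 [242 240 237] [246 244 240]
0.03 [221 225 220] [222 226 222]
0.035 [207 213 206] [215 221 213]
A tab top px [322.9865 150.3771] corners [[308, 133], [338, 133], [338, 158], [308, 158]]
-0.035 [228 233 228] [243 244 243]
-0.03 [229 232 228] [243 244 243]
-0.024 [244 241 239] [249 247 245]
-0.017 [160 164 167] [251 249 246]
0 [252 250 249] [250 248 246]
0.017 [248 249 248] [249 248 246]
0.024 [249 250 249] [239 237 234]
0.03 [249 250 250] [232 235 232]
0.035 [250 250 250] [241 242 241]
```

```bash
python3 - <<'E'
from h import *
w=np.load("w19.npy",allow_pickle=True).item(); im=w["color"]
print("A"); 
for r in range(126,170,2): print(r," ".join(f"{int(x):3d}" for x in im[r,300:350:2].mean(1)),"| R-B"," ".join(f"{int(x):3d}" for x in (im[r,300:350:2,0].astype(int)-im[r,300:350:2,2])))
print("B")
for r in range(126,170,3): print(r," ".join(f"{int(x):3d}" for x in im[r,350:400:2].mean(1)))
E
```

```text
A
126 232 231 231 229 231 231 231 233 232 230 228 228 231 245 214 209 213 214 215 215 216 217 212 222 225 | R-B   0   0   0   0   0   1   1   1   2   2   1   1   1   0 -26 -55 -54 -54 -52 -52 -53 -52 -54 -43  -4
128 231 231 231 228 227 227 230 232 231 230 227 228 216 173 208 211 212 213 214 215 215 217 218 219 217 | R-B   0   1   0   0   0   0   0   1   1   1   1   1   0 -33 -57 -53 -53 -52 -52 -52 -52 -53 -51 -52 -41
130 229 231 230 228 228 225 228 227 226 224 224 236 246 202 203 210 211 211 213 214 215 217 213 218 220 | R-B  -1   0  -1   0  -1   0   0  -1   0   2   1   1   0 -15 -58 -55 -54 -54 -53 -51 -52 -51 -55 -52 -51
132 229 230 231 229 183 158 158 156 159 163 145 175 188 196 168 208 207 198 201 213 211 208 243 240 219 | R-B   0   1   1  -1   1   4   5   5   5   3   1   1   0   1 -17 -46 -46 -42 -43 -53 -54 -46  -8 -14 -51
134 228 228 230 230 235 249 250 250 249 250 250 249 249 249 250 250 249 249 249 203 238 249 250 250 212 | R-B   1   1   0   0   8   3   4   4   3   4   4   3   4   3   4   4   5   5   5 -24  -3   0   0   1 -50
136 227 229 230 229 236 244 244 246 249 249 249 
[... 4383 characters left out ...]
  77  85 142 142 124 121 156 249 250 242 166 196 243 229 217 210 156 137 138
153 208 210 210 202 237 155  77  88 144 215 215 155 155 248 250 243 163 189 247 229 217 208 153 137 136
156 135 209 209 203 240 251 248 249 250 249 249 249 213 246 248 248 251 250 243 227 216 216 139 132 132
159 230 210 211 207 210 191 203 203 211 234 237 238 237 237 237 223 218 219 228 228 216 216 138 134 133
162 231 229 231 218 208 209 210 217 228 232 235 239 248 247 246 232 230 232 232 225 208 196 135 135 134
165 228 229 232 233 229 214 228 229 231 233 232 230 231 231 229 229 229 230 230 225 209 197 133 135 137
168 232 232 232 232 233 232 233 232 232 232 231 231 231 230 230 231 230 230 230 225 211 200 135 135 139
```

```bash
python3 - <<'E'
from h import *
w=camera("wrist"); a=np.load("w19.npy",allow_pickle=True).item()
d=np.abs(w["color"].astype(int)-a["color"])[120:175,295:400].max(2); print("changed px in tray",(d>40).sum())
O=np.array([.5947,-.0297]);t=np.radians(-9.03);c,s=np.cos(t),np.sin(t);M=np.array([[c,-s],[s,c]])
for k in (.1,.138):
    u=proj(w,[*(O+M@[-k,0]),.344],True); i,j=np.round(u).astype(int); print(k,u,w["color"][j-1:j+2,i-1:i+2].mean((0,1)))
print(bot.job_done())
E
```

```text
changed px in tray 0
0.1 [ 45.1495 152.2598] [36.3333 36.1111 38.6667]
0.138 [ 56.9724 119.6672] [172.4444 175.4444 176.2222]
the job is handed in; nothing more can be done
None
```

I sealed both cassettes that were on the plate and stood them in the clear tray, then handed the job in at about 78 s of the 210 s allowed. I saw no third white cassette, and I left the green look-alike alone. For each one I drew the striker, slid the cassette home to 4–5 N against the end stop, and fired with the trigger.

- **Mishap:** the second cassette was knocked about 3 cm aside before I reached it. I found it again in a close picture and gripped it at its new place.
- **Pins:** for the first cassette, a before-and-after picture showed the pin flush. For the second, I only compared the pixel profile with the first, and it matched.
- **Tray:** both cassettes appear upright where I set them down. The first met the floor with 6 N and the second with a much lighter touch. Nothing in the tray changed between my last two pictures. I checked the placing from pixel values only, because I had used all 16 picture views.
- **Striker:** in the last picture the handle is at the forward position, and the gripper was about 0.33 m above the cassette tabs.

**Not fully settled:** part of the second cassette's top looked covered by one of the white slips lying in the tray. Its outline and tab still sit where an upright cassette on the floor should be. I did not measure the timer, dropper bottle or tape again at the end, and no move came near them.

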